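# Turn the strap in the staking press and stake its second rivet

### The arm

A 6-joint arm with a two-finger parallel gripper is mounted at the origin on a cart in front of the work surface, level with it; the furniture and walls round the work are solid. World frame = base frame: x ahead of the robot, y to its left, z up, the work surface at z = 0. Lengths are in m, angles in rad, forces in N, time in s.
With the tool pointing down it reaches from about 0.35 to 0.725 m from the base axis. Payload 4.3 kg.
Tool frame: the origin (TCP) lies midway between the tips of the shut fingers; the grasp point (between the pads) lies 19 mm behind it; x points along the fingers, z is the direction in which the jaws open and shut, and the axes are right-handed (so a half turn about x gives the same grasp; the last joint's range is limited). The gripper opens to 85 mm and grips with 20 to 120 N. Pads are 22 mm wide; open, the fingers measure 114 mm over their backs; the gripper's body (76 mm by 85 mm) begins 54 mm behind the grasp point. The pads swing forward as they close: fully open they stand 13 mm farther back than shut.
Start: joints at [-1.415, 0.377, 0.081, 1.274, 0, 1.46], TCP at [0.151, -0.555, 0.231] pointing down, gripper open.
Joint ranges: [-2.72, 2.72], [-0.84, 1.66], [-1.02, 1.22], [-1.77, 2.12], [-1.37, 1.28], [-3.14, 3.14]. Speed limits (rad/s): [2.57, 2.57, 3.14, 3.14, 3.14, 3.14].

### API

Orientations are given as a unit quaternion [w, x, y, z].
In Python, from workcell import get_state, grab_frame, camera_model, hand_in gives the robot as it stands.
- The arm moves only by the shell command python3 -m inch 'ROWS'. ROWS is JSON, a list of rows, each a list of 7 numbers: the shift along the tool's x, y, z in units of 150 mm (1.0 is 150 mm), then the turn, a rotation vector about the tool's x, y, z in units of 0.5 rad (1.0 is 0.5 rad), then the gripper's target within -1 to 1 (fully open at 1, half-way at 0, shut at -1). A call has exactly 8 rows; each row is the pose to reach, as a shift and turn from the pose commanded when the call began, along the tool's axes at that moment; what a row does not reach only later rows make up. A row lasts 1/8 s, in which the tool goes at most 62.5 mm and 10.7 degrees, less where a joint would pass 70% of its speed; a pose out of reach is approached as far as the arm can. A call with a number of a shift or a turn outside -1 to 1 is refused whole. A call with a gripper value outside its range is refused whole. The fingers move at their own pace and stop on an object; the grip force is fixed at half the most. Time passes only in rows, so rows that repeat a pose let the fingers close, or fill a call up. It gives the time, the measured TCP pose, the force and the opening at its end, in the units of the state.
- get_state(): the state, without advancing time (a new reading comes with each control period).
- grab_frame(name): name is "scene" or "top"; returns the picture (400x640x3 uint8, red, green, blue); there is no depth.
- camera_model(name): a dict with "vfov" (degrees; the focal length in pixels is half the picture's height over the tangent of half this angle, whatever the lens; pixels are square), "cx", "cy" (the principal point, pixels), "R" (3x3) and "t" (3): a world point X has camera coordinates R X + t. Camera axes: x right, y down, z forward; pixel columns grow to the right and rows downward; lengths in m; the calibration is good to about 2 mm. A picture is of the moment at which its call begins. camera_model takes no time and is no camera call.
- hand_in(): hands the job in, once; it reports no verdict.
The state is a dict: "time": time; "joint_positions": joint angles; "qd": joint speeds; "tau": joint torques, N m; "tool_pos": TCP position; "tcp_rot": TCP orientation; "ft_force": force on the tool from outside, world axes, zero at the start; "torque": the same for the moment, N m; "gripper_width": finger opening in m.
Only numpy, scipy, OpenCV 4.12 (cv2) and the standard library are available. Lean on these libraries where they do the work, as an engineer would, in place of code of your own. Each camera call takes 0.05 s, during which the arm holds its last target.

### The job

The aluminium strap in the bench press has had one end staked: draw it out, lay it flat on the bench and let go, take it again by the finished end, and put it back flat and in line on the anvil with the standing brass rivet under the ram. Then let go of it, push the yellow pedal right down to its stop and let it come back up, leaving the strap where it is in the press. Do not work the pedal before the rivet is under the ram, and leave the spare cup, the spanner and the red bottle undisturbed.

Things in the scene. Friction and masses are not known exactly. Their poses are not given: they have to be found in the camera images.
- press: Grey bench staking press, fixed. Origin at bench level below the ram; x from the front (robot side) to the column, z up. Base 10 mm thick, x -100 to 110, y -50 to 50; under the pedal x -100 to 55, y to -145. Steel anvil top 20 mm above the bench, x -95 to 30, y -28 to 28. Ram: 26 mm rod, face 64 mm above the bench when up, 39 mm (just above the rivet) with the pedal down. Column x 45 to 105.
- under_ram (a point): Point on the anvil's top, straight below the ram's centre, 20 mm above the bench.
- head_front (a point): Middle of the lower front edge of the press head, 76 mm above the bench. The head, 64 mm wide, covers the anvil from here back (press x -50 to 80) and up to 200 mm, so the strap is slid in and out below it from the front, and only what sticks out in front of it can be gripped from above.
- end_stop (a point): Middle of the front face of the brass end stop at the back of the anvil, at anvil level; 16 mm behind the ram's centre (press x +16), 14 mm high, 44 wide. With the rivet under the ram and the strap in line, the strap's end is 1 mm short of it.
- strap: Loose aluminium strap, 160 mm long, 26 wide, 14 thick, round ends, about 0.12 kg. Origin at the centre of its underside; x along it towards the end with the standing rivet, z up. At the start it lies on the anvil, finished end under the ram, rivet end pointing to the robot with 50 to 60 mm beyond the anvil's front edge.
- rivet (a point): Centre of the top of the standing brass rivet (10 mm diameter, 4 mm proud of the strap's upper face), 65 mm from the strap's middle and 15 mm from its end.
- finished_end (a point): Centre of the flat brass disc (17 mm diameter, flush) at the finished end, on the strap's upper face, 65 mm from its middle, 15 mm from its end.
- pedal_pad (a point): Centre of the top of the pedal's pad: yellow with a ribbed black rubber top, 56 mm long (press x), 54 wide. It moves with the pedal: 73 mm above the bench at rest, 45 mm when down at the stop.
- pedal (a joint): Pedal angle, rad: 0 up at rest, 0.30 down at its stop. Hinged about the press's y axis 95 mm behind the pad's middle (towards the column), at press x=+30, 35 mm above the bench. A spring returns it: about 4 N on the pad to start it, about 12 N at the stop. Linked to the ram, which comes down as it goes.
- cup: Bystander: turned metal cup, 36 mm diameter, 43 tall, standing left of the press. Origin under its centre.
- spanner: Bystander: open-ended spanner lying flat on the bench at the front left, 137 x 30 x 8 mm, its length along its y. Origin under its middle. It lies beside the large white assembly fixture, which fills the bench from world y=0.35 m leftwards and x=0.37 m back, up to 0.45 m high. The clear bench in front of the press, world x 0.36 to 0.47 m, y -0.03 to 0.24 m, is free to lay the strap on.
- bottle: Bystander: red threadlocker bottle with a white tip, 98 mm tall, 34 wide, standing behind the pedal, right of the column. Origin under its middle.

How it is judged:
By the outcome, as a careful person would: the job done as asked, in the order asked, and still so for the second after the job is handed in, with the robot touching nothing.
It also fails if it takes over 64 s, if anything falls off the work surface, if the arm or the gripper's body presses on something with over 40 N, if the wrist force passes 120 N, or if a joint passes its speed limit or range.

## Working session

There is one attempt and no reset: what is moved stays moved. The work goes in short steps, Python scripts to look and compute and a shell command to move; the robot and the scene stay as the last step left them, time stands still between calls to the robot, and variables do not carry over. Pictures are saved under pics/ and viewed, and the job is handed in when it is done.

```bash
ls; mkdir -p pics; python3 - <<'E'
from workcell import *
import cv2
for n in ("scene","top"):
    f=grab_frame(n); cv2.imwrite(f"pics/{n}0.png",f[:,:,::-1]); print(n,camera_model(n))
print(get_state())
E
```

```text
pics
scene {'vfov': 49.91920567768174, 'cx': 321.8595104323512, 'cy': 196.72273715739536, 'R': array([[ 0.91884406,  0.39446462,  0.01110194],
       [ 0.18685905, -0.41013535, -0.89267726],
       [-0.3475763 ,  0.8223057 , -0.45055971]]), 't': array([-0.62398959,  0.01912743,  0.94912373])}
top {'vfov': 42.31103937552669, 'cx': 320.3064019306509, 'cy': 204.94600968294927, 'R': array([[-0.02945315, -0.99956417, -0.00199305],
       [-0.78348878,  0.02432436, -0.62092967],
       [ 0.62070754, -0.0167268 , -0.78386374]]), 't': array([0.19343823, 0.52421739, 0.75391124])}
{'time': 0.1, 'joint_positions': array([-1.41533221e+00,  3.78035967e-01,  7.97756563e-02,  1.27438608e+00,
       -1.06674280e-06,  1.46050261e+00]), 'qd': array([ 0.00024938, -0.00169776,  0.00143739, -0.00024373,  0.00233057,
        0.00083267]), 'tau': array([ 1.14905644e-03, -4.64696538e+01,  2.70580924e+01,  1.21089653e-02,
       -7.94859261e-05,  2.29740877e-06]), 'tool_pos': array([ 0.15093754, -0.55423846,  0.23043431]), 'tcp_rot': array([ 0.56136306,  0.42979967,  0.56230927, -0.42889631]), 'ft_force': array([ 0.90575455,  0.0117682 , -0.25430603]), 'torque': array([-0.052725  , -0.07342723,  0.04158528]), 'gripper_width': 0.08556659665475116}
```

View pics/scene0.png

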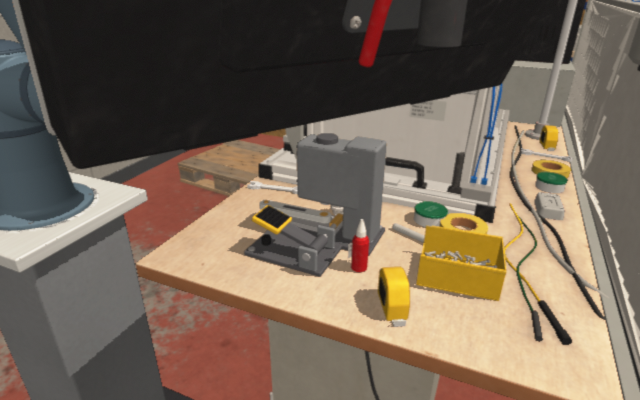

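View pics/top0.png

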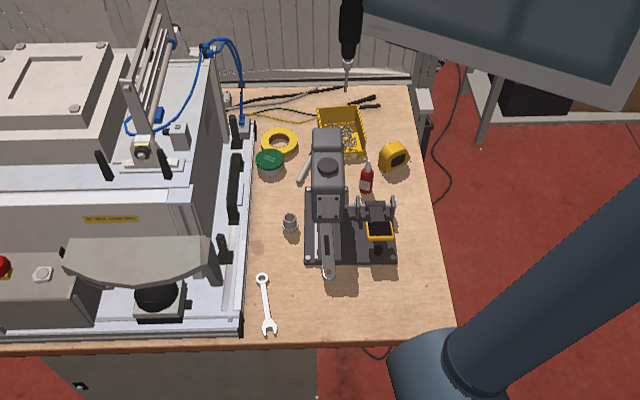

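The scene view shows the press at about (340,200), with the pedal at (272,218). The top view shows the strap's tip at about (328,275), pedal pad at (379,232), bottle at (366,178), cup at (290,223) and spanner at (266,305). I'll zoom in next.

```bash
cat > h.py <<'E'
import numpy as np,cv2
from workcell import *
def cam(n):
    m=camera_model(n); f=200/np.tan(np.radians(m['vfov'])/2); return m,f
def ray(n,u,v,z):
    m,f=cam(n); R=np.array(m['R']);t=np.array(m['t'])
    d=R.T@np.array([(u-m['cx'])/f,(v-m['cy'])/f,1]); c=-R.T@t
    return c+d*(z-c[2])/d[2]
def proj(n,X):
    m,f=cam(n); p=np.array(m['R'])@np.array(X)+m['t']; return np.array([m['cx']+f*p[0]/p[2],m['cy']+f*p[1]/p[2]])
def crop(img,u0,v0,u1,v1,s,name,grid=20):
    c=cv2.resize(img[v0:v1,u0:u1,::-1],None,fx=s,fy=s,interpolation=cv2.INTER_CUBIC)
    for u in range((u0//grid+1)*grid,u1,grid): cv2.line(c,((u-u0)*s,0),((u-u0)*s,8),(0,0,255),1); cv2.putText(c,str(u),((u-u0)*s,18),0,.35,(0,0,255))
    for v in range((v0//grid+1)*grid,v1,grid): cv2.line(c,(0,(v-v0)*s),(8,(v-v0)*s),(0,0,255),1); cv2.putText(c,str(v),(9,(v-v0)*s+4),0,.35,(0,0,255))
    cv2.imwrite('pics/'+name,c)
E
python3 - <<'E'
from h import *
i=cv2.imread('pics/top0.png')[:,:,::-1]; crop(i,280,180,410,290,6,'t1.png',10)
i=cv2.imread('pics/scene0.png')[:,:,::-1]; crop(i,235,130,395,280,4,'s1.png',10)
m,f=cam('top');print(f)
E
```

```text
516.8204613145155
```

View pics/t1.png

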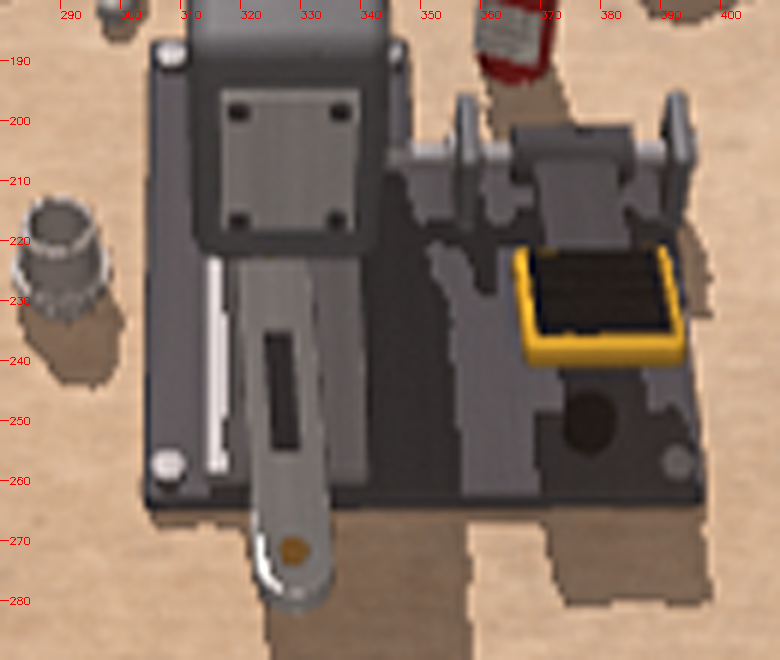

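View pics/s1.png

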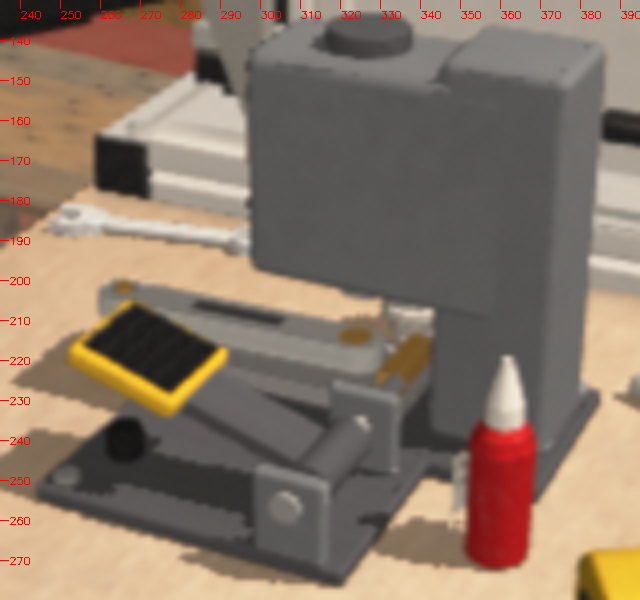

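```bash
python3 - <<'E'
from h import *
np.set_printoptions(precision=4,suppress=True)
P=lambda k,n,u,v,z: print(k,ray(n,u,v,z))
P('base FL','top',304.3,262.5,.01);P('base FR','top',396.3,262.5,.01);P('base BL','top',305,187,.01)
P('base FR s','scene',320,272.5,.01)
P('anvil FR','top',341.3,259.5,.02)
P('pad TL','top',366.3,221.5,.073)
P('rivet t','top',328.8,271.5,.038);P('rivet s','scene',264,201.5,.038);P('fin s','scene',321.5,213.5,.034)
P('stopcorner s','scene',332,222,.034);P('stopc2','scene',342,210,.034)
P('cup','top',290,228,.0); P('spanner hd','top',262,276,.008); P('spanner2','top',269,328,.008);P('bottle','top',365.5,192,.0)
P('white FL','top',315.8,258,.02)
print(get_state()['tool_pos'])
E
```

```text
base FL [0.5166 0.2112 0.01  ]
base FR [0.5108 0.0221 0.01  ]
base BL [0.7203 0.2075 0.01  ]
base FR s [0.6683 0.017  0.01  ]
anvil FR [0.5152 0.1354 0.02  ]
pad TL [0.5709 0.0831 0.073 ]
rivet t [0.4768 0.1627 0.038 ]
rivet s [0.4795 0.1581 0.038 ]
fin s [0.6062 0.1669 0.034 ]
stopcorner s [0.6381 0.1442 0.034 ]
stopc2 [0.6385 0.1976 0.034 ]
cup [0.6123 0.2418 0.    ]
spanner hd [0.4884 0.2972 0.008 ]
spanner2 [0.3749 0.2794 0.008 ]
bottle [0.7093 0.0682 0.    ]
white FL [0.5204 0.1874 0.02  ]
[ 0.1509 -0.5542  0.2304]
```

```bash
python3 - <<'E'
from h import *
np.set_printoptions(precision=4,suppress=True,linewidth=200)
i=cv2.imread('pics/top0.png'); g=cv2.cvtColor(i,cv2.COLOR_BGR2GRAY).astype(int)
for v in range(226,282,5): print(v,g[v,300:350])
E
```

```text
226 [188 188 193 187  68  85  90  91  91  92  92  91  88  86 130 220 199  71  83  85 118 111 109 111 114 115 111 111 111 108 111 108  88  90  89  87  88  89  93  90  43  43  46  46  46  46  45  46  44
  45]
231 [177 174 184 177  72  87  89  91  93  93  91  92  88  89 131 218 196  66  79  78 116 113 110 111 113 113 112 110 112 109 109 109  67  91  92  88  88  87  92  88  55  43  43  45  45  46  46  46  45
  45]
236 [198 189 190 184  77  87  91  91  94  93  92  91  87  86 130 216 205 197  69  85 101 115 116 105  32  39  40  39  61 118 108 108  93  89  91  89  87  87  91  89  70  40  44  47  46  48  47  47  45
  46]
241 [191 185 188 184  81  87  92  93  94  93  93  92  88  86 132 216 205 196  71  83  85 120 116 110  71  39  46  43  53 103 113 110 109  89  91  88  86  87  89  94 100  40  44  47  47  47  46  45  46
  46]
246 [188 190 194 187  54  92  95  92  93  93  93  92  88  86 131 217 205 198  71  82  79 117 116 112  91  39  45  46  46  75 118 111 112  84  91  89  87  90  89  91  89  35  46  46  48  48  47  47  47
  45]
251 [182 184 186 178  58  92  94  93  94  94  90  91  89  87 132 
[... 683 characters left out ...]
9 112 109 111 110  97 113 114 112 114 112 114 112 113 110 110 107 108 110
 109]
271 [181 178 177 175 175 173 174 170 174 181 184 186 184 184 185 184 180 177 179 185 178  83 139 254  95 107  95  83  86  84  84  90 114 112 111 100 108 107 106 106 108 109 111 109 107 107 109 108 107
 106]
276 [177 177 181 181 179 181 181 178 179 174 173 172 175 174 175 177 177 177 178 178 183 172  67 134 241 198  99 109 111 113 113 114 114 118 103  77 107 105 105 106 107 105 106 106 108 106 102 101  98
  99]
281 [189 183 182 181 178 178 180 185 182 183 181 182 183 182 181 182 181 182 183 180 181 180 188 183  84 101 102 102 104 113 104  99 101 101 104 105 104 106 104 101  99 103 101 101 102 103 103 102  98
  98]
```

```bash
python3 - <<'E'
from h import *
np.set_printoptions(precision=4,suppress=True,linewidth=200)
a=ray('top',325.5,226,.034);b=ray('top',327.6,256,.034);d=a-b;print('strap',a,b,np.arctan2(d[1],d[0]))
a=ray('top',339.4,226,.02);b=ray('top',341.,256,.02);d=a-b;print('anvR',a,b,np.arctan2(d[1],d[0]))
a=ray('top',303.6,226,.01);b=ray('top',303.8,256,.01);d=a-b;print('baseL',a,b,np.arctan2(d[1],d[0]))
for z in(.01,.02):
  a=ray('top',313.7,226,z);b=ray('top',313.7,256,z);d=a-b;print('white',a,b,np.arctan2(d[1],d[0]))
# front edge: find base front edge rows in several columns
i=cv2.imread('pics/top0.png'); g=cv2.cvtColor(i,cv2.COLOR_BGR2GRAY).astype(int)
for u in (306,312,318,345,355,380,390): print(u,g[255:272,u])
for v in range(225,263,4): print(v,g[v,386:404])
# pad yellow mask
h=cv2.cvtColor(i,cv2.COLOR_BGR2HSV); m=cv2.inRange(h,(18,120,100),(32,255,255)); m[:180]=0;m[290:]=0;m[:,:355]=0
n,l,s,c=cv2.connectedComponentsWithStats(m);print(s,c)
E
```

```text
strap [0.5905 0.1651 0.034 ] [0.5155 0.1635 0.034 ] 0.020896517834538473
anvR [0.5998 0.1348 0.02  ] [0.5237 0.1356 0.02  ] -0.009247274315499932
baseL [0.6095 0.2118 0.01  ] [0.5325 0.2121 0.01  ] -0.003995619961148788
white [0.6088 0.1899 0.01  ] [0.5318 0.1916 0.01  ] -0.021520234948526895
white [0.6015 0.1899 0.02  ] [0.5254 0.1916 0.02  ] -0.0215202349485268
306 [154 211 220 207 136  46  74  84  57  39  83 105  95 148 182 179 174]
312 [ 89  87  87  89  91  92  95  80  52  47  87 101 104 160 191 188 184]
318 [ 79  74  75  77  81  69  49  50  47  47  92 111  99 159 190 181 179]
345 [ 47  47  47  48  47  48  48  51  45  57  94 110 113 111 105 106 107]
355 [ 43  44  43  44  44  45  44  49  45  54  90 103  97  98 100 101 101]
380 [ 45  50  49  48  50  50  50  53  43  71 104 106  99  97  99 101 105]
390 [ 56  71  68  58  51  47  50  51  44  66  99 107 106 103 106 108 106]
225 [ 30  28  26  35 102 170  55  64 112 107 105 112 163 194 186 184 184 188]
229 [ 31  31  32  27  45 125 165  58  83 110 104 123 200 190 185 183 185 187]
233 [ 30  30  30  29  22  45 131 148 107 169 161 161 165 192 184 184 184 186]
237 [166 165 166 164 164 164 162 136  96 179 191 188 190 190 190 186 181 182]
241 [ 58  83  78  79  79  81  80  76  79 121 205 192 187 184 184 186 186 184]
245 [ 45  53  90  83  84  85  86  84  76  84 175 188 185 183 184 187 183 183]
249 [ 48  47  46  43  45  46  44  55  88  80 110 193 182 183 185 183 181 182]
253 [ 49  49  49  48  47  46  46  45  48  62 100 202 186 180 181 183 184 182]
257 [ 48  50  49  50  68  93  90  90  89  80  79 123 189 181 180 179 178 180]
261 [ 51  51  51  50  50  49  49  50  50  48  42  88 193 183 177 177 175 173]
[[     0      0    640    400 255802]
 [   365    221     29     20    198]] [[319.4539 199.4727]
 [379.0505 234.798 ]]
```

```bash
python3 - <<'E'
from h import *
np.set_printoptions(precision=4,suppress=True,linewidth=200)
a=ray('top',308,264.6,0);b=ray('top',390,263.9,0);d=a-b;print('front',a,b,-np.arctan2(d[0],d[1]))
a=ray('top',395.3,241,0.01);b=ray('top',397.2,261,.01);d=a-b;print('right',a,b,np.arctan2(d[1],d[0]))
# head front lower corner: plate/ head bottom edge in top
i=cv2.imread('pics/top0.png'); g=cv2.cvtColor(i,cv2.COLOR_BGR2GRAY).astype(int)
print(g[205,300:350]);print(g[212,300:350]); print(g[214:228,327],g[214:228,318])
for v in (205,212):print(ray('top',311.5,v,.09),ray('top',343.5,v,.09))
print(ray('top',327,222,.076))
# pad top-corner estimates
for u,v in((365.5,220.5),(391,220.5),(394,236),(368,236)):print('pad',ray('top',u,v,.073))
for u,v in((266.5,205.5),(292,217.5),(277,230.5),(252,218)):print('pad s',ray('scene',u,v,.073))
E
```

```text
front [ 0.5175  0.2038 -0.    ] [0.514  0.0337 0.    ] -0.020714478155424966
right [0.5641 0.0178 0.01  ] [0.5143 0.0198 0.01  ] -0.04097144761965231
[189 189 191 193 139  68  89  90  90  91  90  75  51  57  60  58  60 110 104 104 105 102 100 100 100 103 101 103 104 106 105 103 101 104 101 101 102 102 103  85  56  59  55  54  76 109 105 100 113
 168]
[182 186 190 186  96  78  90  87  91  92  91  75  49  57  59  57  59 111 105 105 104 103 101  99 100 102 102 102 104 105 103 100 102 103 102 101 101 104 102  57  57  56  55  49  45  46  44  51  91
  90]
[101 104 104  99  73  56  57  58  65  99 113 111 111 110] [109  85  53  53  59  61  61  59  52  72  86  84  83  82]
[0.6036 0.1935 0.09  ] [0.6016 0.1283 0.09  ]
[0.5856 0.1939 0.09  ] [0.5836 0.1293 0.09  ]
[0.5699 0.163  0.076 ]
pad [0.5735 0.0845 0.073 ]
pad [0.5719 0.0327 0.073 ]
pad [0.5334 0.0311 0.073 ]
pad [0.535  0.0828 0.073 ]
pad s [0.5275 0.088  0.073 ]
pad s [0.5916 0.067  0.073 ]
pad s [0.5886 0.0168 0.073 ]
pad s [0.5278 0.0361 0.073 ]
```

```bash
cat >> h.py <<'E'
from scipy.spatial.transform import Rotation as Ro
def tool():
    s=get_state(); q=s['tcp_rot']; return s,Ro.from_quat([q[1],q[2],q[3],q[0]])
def goto(target=None,zdir=None,down=True):
    """print shift (units) & rotvec (units) to reach the target pose from present measured pose"""
    s,R=tool()
    if target is not None: print('shift',np.round(R.inv().apply(np.array(target)-s['tool_pos'])/.15,3))
    if zdir is not None:
        x=np.array([0,0,-1.]); z=np.array([np.cos(zdir),np.sin(zdir),0]); y=np.cross(z,x)
        T=Ro.from_matrix(np.stack([x,y,z],1)); print('turn',np.round((R.inv()*T).as_rotvec()/.5,3))
def show():
    s,R=tool(); M=R.as_matrix(); print('t',s['time'],'p',np.round(s['tool_pos'],4),'w',round(s['gripper_width'],4),'F',np.round(s['ft_force'],1)); print('x',np.round(M[:,0],3),'zyaw',np.round(np.degrees(np.arctan2(M[1,2],M[0,2])),2),'q',np.round(s['joint_positions'],3))
E
python3 - <<'E'
from h import *
show(); s,R=tool(); print(R.as_matrix())
for yw in (90,-90): goto([.4,-.25,.2],np.radians(yw+1))
E
```

```text
t 0.1 p [ 0.1509 -0.5542  0.2304] w 0.0856 F [ 0.9  0.  -0.3]
x [-0.     0.002 -1.   ] zyaw -74.77 q [-1.415  0.378  0.08   1.274 -0.     1.461]
[[-2.87514958e-04  9.64893769e-01  2.62640310e-01]
 [ 1.82758465e-03  2.62640389e-01 -9.64892059e-01]
 [-9.99998289e-01  2.02576500e-04 -1.83893808e-03]]
shift [ 0.206  2.135 -1.521]
turn [-5.787e+00 -0.000e+00 -5.000e-03]
shift [ 0.206  2.135 -1.521]
turn [ 0.497 -0.004  0.   ]
```

```bash
python3 -m inch '[[0,0.125,-0.125,-0.125,0,0,1],[0,0.25,-0.25,-0.25,0,0,1],[0,0.375,-0.375,-0.375,0,0,1],[0,0.5,-0.5,-0.5,0,0,1],[0,0.625,-0.625,-0.625,0,0,1],[0,0.75,-0.75,-0.75,0,0,1],[0,0.9,-0.9,-0.9,0,0,1],[0,1,-1,-1,0,0,1]]'; python3 - <<'E'
from h import *
show();goto([.48,.13,.2],np.radians(91))
E
```

```text
time: 1.1
tool_pos: [0.2566, -0.3691, 0.2309]
tcp_rot: [0.651, 0.277, 0.651, -0.276]
ft_force: [-0.9, 0.1, 1.0]
gripper_width: 0.0849
t 1.1 p [ 0.2566 -0.3691  0.2309] w 0.0849 F [-0.9  0.1  1. ]
x [-0.     0.001 -1.   ] zyaw -45.99 q [-1.105  0.125 -0.253  1.194  0.     1.269]
shift [ 0.209  3.383 -1.358]
turn [-4.782e+00  0.000e+00 -3.000e-03]
```

```bash
python3 -m inch '[[0,0.125,-0.025,-0.125,0,0,1],[0,0.25,-0.05,-0.25,0,0,1],[0,0.375,-0.075,-0.375,0,0,1],[0,0.5,-0.1,-0.5,0,0,1],[0,0.625,-0.125,-0.625,0,0,1],[0,0.75,-0.15,-0.75,0,0,1],[0,0.9,-0.18,-0.9,0,0,1],[0,1,-0.2,-1,0,0,1]]'; python3 - <<'E'
from h import *
show();goto([.45,.05,.2],np.radians(91))
E
```

```text
time: 2.1
tool_pos: [0.3439, -0.2441, 0.231]
tcp_rot: [0.699, 0.107, 0.699, -0.106]
ft_force: [-0.2, -0.7, -0.6]
gripper_width: 0.0855
t 2.1 p [ 0.3439 -0.2441  0.231 ] w 0.0855 F [-0.2 -0.7 -0.6]
x [-0.001  0.001 -1.   ] zyaw -17.33 q [-0.768  0.069 -0.316  1.187 -0.     1.105]
shift [0.207 2.083 0.092]
turn [-3.781e+00 -1.000e-03 -2.000e-03]
```

```bash
python3 -m inch '[[0,0.125,0,-0.125,0,0,1],[0,0.25,0,-0.25,0,0,1],[0,0.375,0,-0.375,0,0,1],[0,0.5,0,-0.5,0,0,1],[0,0.625,0,-0.625,0,0,1],[0,0.75,0,-0.75,0,0,1],[0,0.9,0,-0.9,0,0,1],[0,1,0,-1,0,0,1]]'; python3 - <<'E'
from h import *
show();goto([.488,.162,.13],np.radians(91))
E
```

```text
time: 3.1
tool_pos: [0.3888, -0.1012, 0.2311]
tcp_rot: [0.703, -0.07, 0.704, 0.07]
ft_force: [-0.1, 0.1, -1.0]
gripper_width: 0.0856
t 3.1 p [ 0.3888 -0.1012  0.2311] w 0.0856 F [-0.1  0.1 -1. ]
x [-0.  0. -1.] zyaw 11.32 q [-0.413  0.029 -0.359  1.184 -0.     0.96 ]
shift [0.674 1.591 0.993]
turn [-2.781e+00 -1.000e-03 -1.000e-03]
```

```bash
python3 -m inch '[[0,0.125,0.06,-0.125,0,0,1],[0,0.25,0.12,-0.25,0,0,1],[0,0.375,0.18,-0.375,0,0,1],[0,0.5,0.25,-0.5,0,0,1],[0,0.625,0.31,-0.625,0,0,1],[0,0.75,0.37,-0.75,0,0,1],[0,0.9,0.45,-0.9,0,0,1],[0,1,0.5,-1,0,0,1]]'; python3 - <<'E'
from h import *
show();goto([.488,.162,.13],np.radians(91))
E
```

```text
time: 4.1
tool_pos: [0.4334, 0.0606, 0.2311]
tcp_rot: [0.664, -0.242, 0.665, 0.242]
ft_force: [-0.4, -0.5, 0.4]
gripper_width: 0.0853
t 4.1 p [0.4334 0.0606 0.2311] w 0.0853 F [-0.4 -0.5  0.4]
x [-0. -0. -1.] zyaw 39.97 q [-0.006  0.101 -0.281  1.19  -0.     0.867]
shift [0.673 0.284 0.714]
turn [-1.781e+00 -1.000e-03 -0.000e+00]
```

```bash
python3 -m inch '[[0.06,0.036,0.09,-0.125,0,0,1],[0.12,0.07,0.18,-0.25,0,0,1],[0.18,0.11,0.27,-0.375,0,0,1],[0.24,0.14,0.36,-0.5,0,0,1],[0.3,0.18,0.45,-0.625,0,0,1],[0.36,0.21,0.54,-0.75,0,0,1],[0.43,0.25,0.64,-0.9,0,0,1],[0.47,0.284,0.714,-1,0,0,1]]'; python3 - <<'E'
from h import *
show();goto([.488,.162,.10],np.radians(91))
E
```

```text
time: 5.1
tool_pos: [0.4883, 0.1617, 0.1597]
tcp_rot: [0.584, -0.399, 0.584, 0.399]
ft_force: [0.4, 0.3, 0.4]
gripper_width: 0.0855
t 5.1 p [0.4883 0.1617 0.1597] w 0.0855 F [0.4 0.3 0.4]
x [-0.001 -0.    -1.   ] zyaw 68.67 q [ 0.197  0.29  -0.233  1.05  -0.     0.569]
shift [0.398 0.002 0.001]
turn [-0.78  -0.001 -0.002]
```

```bash
python3 -m inch '[[0.08,0,0,-0.1,0,0,1],[0.16,0,0,-0.2,0,0,1],[0.24,0,0,-0.3,0,0,1],[0.32,0,0,-0.4,0,0,1],[0.4,0,0,-0.5,0,0,1],[0.48,0,0,-0.6,0,0,1],[0.56,0,0,-0.7,0,0,1],[0.64,0,0,-0.78,0,0,1]]'; python3 - <<'E'
from h import *
show()
for n in('top','scene'):
    f=grab_frame(n); cv2.imwrite(f'pics/{n}2.png',f[:,:,::-1]); crop(f,*((260,180,420,300) if n=='top' else (220,120,380,260)),5,n+'2c.png',10)
E
```

```text
time: 6.1
tool_pos: [0.4884, 0.1612, 0.0643]
tcp_rot: [-0.496, 0.504, -0.496, -0.504]
ft_force: [-0.4, -0.5, 0.0]
gripper_width: 0.0854
t 6.1 p [0.4884 0.1612 0.0643] w 0.0854 F [-0.4 -0.5  0. ]
x [ 0. -0. -1.] zyaw 90.96 q [ 0.196  0.373 -0.383  0.815 -0.     0.179]
```

View pics/top2c.png

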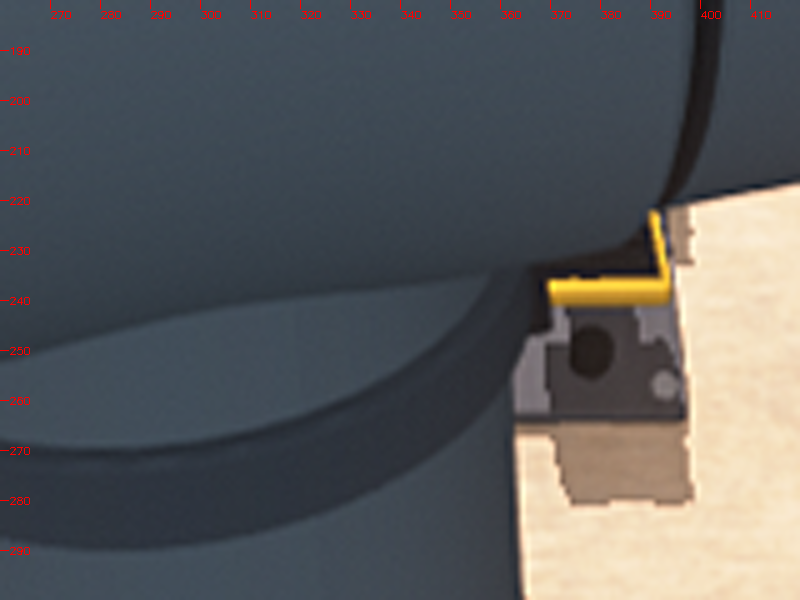

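View pics/scene2c.png

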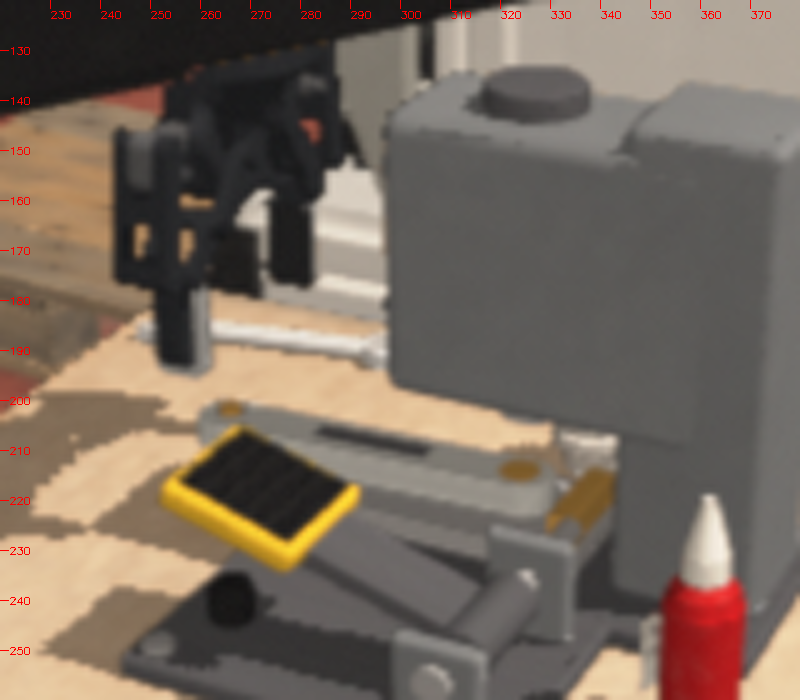

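```bash
python3 -m inch '[[0.05,0,0,0,0,0,1],[0.1,0,0,0,0,0,1],[0.15,0,0,0,0,0,1],[0.2,0,0,0,0,0,1],[0.25,0,0,0,0,0,1],[0.3,0,0,0,0,0,1],[0.35,0,0,0,0,0,1],[0.37,0,0,0,0,0,1]]' && python3 -m inch '[[0,0,0,0,0,0,-1],[0,0,0,0,0,0,-1],[0,0,0,0,0,0,-1],[0,0,0,0,0,0,-1],[0,0,0,0,0,0,-1],[0,0,0,0,0,0,-1],[0,0,0,0,0,0,-1],[0,0,0,0,0,0,-1]]'; python3 - <<'E'
from h import *
show(); f=grab_frame('scene'); crop(f,220,120,380,260,5,'s3c.png',10)
E
```

```text
time: 7.2
tool_pos: [0.4878, 0.1609, 0.0086]
tcp_rot: [0.496, -0.503, 0.497, 0.504]
ft_force: [-0.8, -0.1, 0.4]
gripper_width: 0.0852
time: 8.2
tool_pos: [0.4886, 0.161, 0.0095]
tcp_rot: [-0.497, 0.504, -0.496, -0.503]
ft_force: [-1.0, -0.0, 5.5]
gripper_width: 0.0249
t 8.2 p [0.4886 0.161  0.0095] w 0.0249 F [-1.  -0.   5.5]
x [ 0.001  0.    -1.   ] zyaw 90.81 q [ 0.195  0.439 -0.449  0.682 -0.     0.181]
```

View pics/s3c.png

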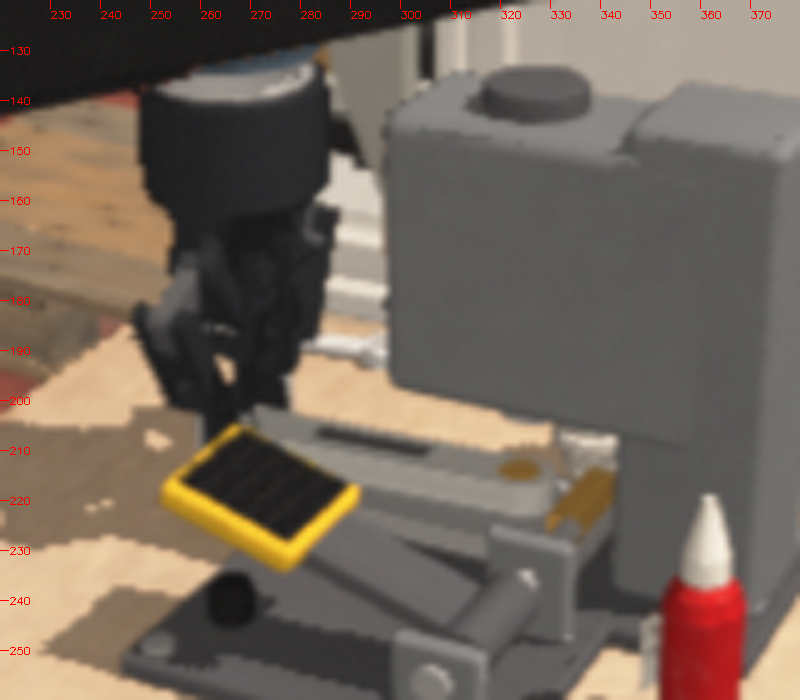

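```bash
python3 -m inch '[[-0.02,0.0,0,0,0,0,-1],[-0.03,0.08,0,0,0,0,-1],[-0.03,0.2,0,0,0,0,-1],[-0.03,0.33,0,0,0,0,-1],[-0.03,0.46,0,0,0,0,-1],[-0.03,0.6,0,0,0,0,-1],[-0.03,0.73,0,0,0,0,-1],[-0.03,0.8,0,0,0,0,-1]]'; python3 - <<'E'
from h import *
show(); 
for n in('top','scene'):
    f=grab_frame(n); crop(f,*((240,160,420,300) if n=='top' else (180,120,380,280)),4,n+'4c.png',10)
E
```

```text
time: 9.25
tool_pos: [0.3656, 0.1589, 0.0133]
tcp_rot: [0.496, -0.503, 0.497, 0.504]
ft_force: [-1.0, -0.8, -1.5]
gripper_width: 0.0249
t 9.25 p [0.3656 0.1589 0.0133] w 0.0249 F [-1.  -0.8 -1.5]
x [-0.002 -0.001 -1.   ] zyaw 90.83 q [ 0.25   0.249 -0.739  0.586 -0.     0.236]
```

View pics/scene4c.png

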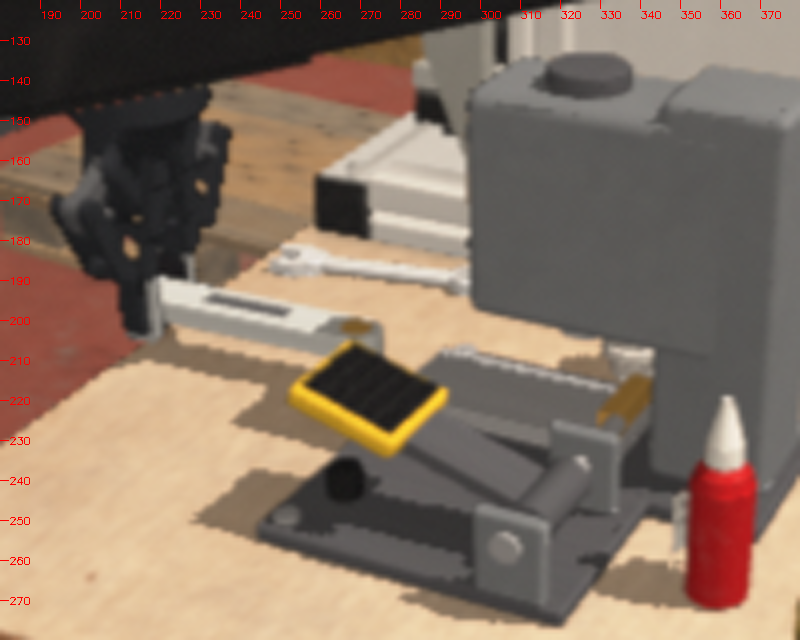

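View pics/top4c.png

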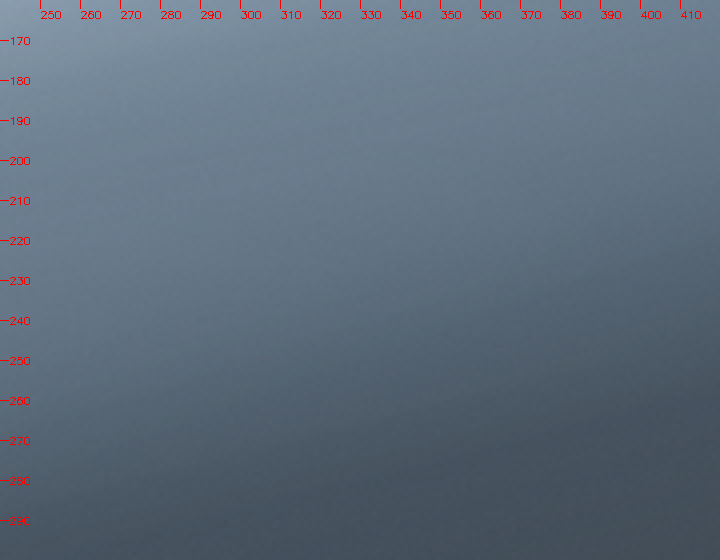

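```bash
python3 -m inch '[[-0.15,0,0,0,0,0,-1],[-0.3,0,-0.05,-0.1,0,0,-1],[-0.4,-0.05,-0.12,-0.25,0,0,-1],[-0.5,-0.1,-0.2,-0.4,0,0,-1],[-0.5,-0.15,-0.3,-0.55,0,0,-1],[-0.5,-0.2,-0.4,-0.7,0,0,-1],[-0.5,-0.25,-0.5,-0.85,0,0,-1],[-0.5,-0.3,-0.6,-1,0,0,-1]]'; python3 - <<'E'
from h import *
show(); goto([.42,.04,.09],np.radians(181))
E
```

```text
time: 10.35
tool_pos: [0.4157, 0.0692, 0.0889]
tcp_rot: [-0.356, 0.611, -0.356, -0.611]
ft_force: [0.4, -0.5, -1.8]
gripper_width: 0.0251
t 10.35 p [0.4157 0.0692 0.0889] w 0.0251 F [ 0.4 -0.5 -1.8]
x [ 0.001 -0.    -1.   ] zyaw 119.59 q [ 0.014  0.178 -0.583  0.809 -0.    -0.502]
shift [-0.007  0.071 -0.183]
turn [-2.144e+00 -2.000e-03  1.000e-03]
```

```bash
python3 - <<'E'
from h import *
for z in (-.005,0,.005,.01,.013,.015,.02,.024,.038): print(z,proj('scene',[.3656,.1589-.0127,z]),proj('scene',[.3656-.011,.1589-.0127,z]))
E
python3 - <<'E'
import cv2
c=cv2.imread('pics/scene4c.png'); cv2.imwrite('pics/z.png',cv2.resize(c[220:380,60:260],None,fx=3.5,fy=3.5,interpolation=cv2.INTER_CUBIC))
E
```

```text
-0.005 [217.02319513 211.25533417] [212.86628285 210.26542919]
0 [216.79786394 209.2546964 ] [212.63196401 208.27051924]
0.005 [216.57145273 207.24446938] [212.39652661 206.26608623]
0.01 [216.34395369 205.224584  ] [212.15996261 204.25206181]
0.013 [216.20692885 204.00798776] [212.01748008 203.03901459]
0.015 [216.11535898 203.19497049] [211.92226392 202.22837696]
0.02 [215.88566065 201.1555584 ] [211.68342235 200.19496202]
0.024 [215.70110201 199.51692597] [211.49152066 198.56117714]
0.038 [215.04948418 193.73143628] [210.81400112 192.79300892]
```

View pics/z.png

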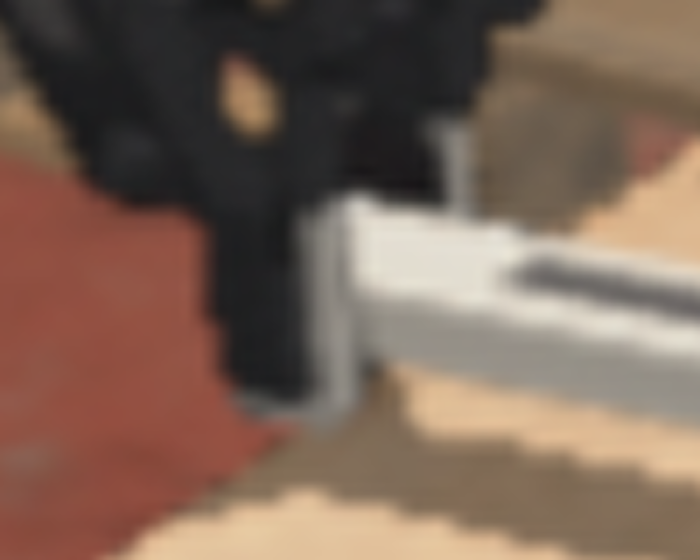

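```bash
python3 -m inch '[[0,0.01,-0.02,-0.125,0,0,-1],[0,0.02,-0.05,-0.25,0,0,-1],[0,0.03,-0.08,-0.375,0,0,-1],[0,0.04,-0.1,-0.5,0,0,-1],[0,0.05,-0.12,-0.625,0,0,-1],[0,0.06,-0.15,-0.75,0,0,-1],[0,0.07,-0.17,-0.9,0,0,-1],[0,0.07,-0.18,-1,0,0,-1]]'; python3 - <<'E'
from h import *
show(); goto([.42,.04,.03],np.radians(181))
E
```

```text
time: 11.35
tool_pos: [0.4196, 0.0408, 0.0889]
tcp_rot: [-0.194, 0.68, -0.194, -0.68]
ft_force: [0.1, 0.4, -1.5]
gripper_width: 0.0248
t 11.35 p [0.4196 0.0408 0.0889] w 0.0248 F [ 0.1  0.4 -1.5]
x [ 0.001 -0.    -1.   ] zyaw 148.18 q [-0.054  0.178 -0.583  0.809 -0.    -1.069]
shift [ 0.393  0.003 -0.005]
turn [-1.146 -0.002 -0.   ]
```

```bash
python3 -m inch '[[0.04,0,0,-0.125,0,0,-1],[0.08,0,0,-0.25,0,0,-1],[0.12,0,0,-0.375,0,0,-1],[0.16,0,0,-0.5,0,0,-1],[0.2,0,0,-0.625,0,0,-1],[0.25,0,0,-0.75,0,0,-1],[0.3,0,0,-0.9,0,0,-1],[0.35,0,0,-1,0,0,-1]]' && python3 -m inch '[[0.04,0,0,-0.03,0,0,-1],[0.08,0,0,-0.06,0,0,-1],[0.12,0,0,-0.1,0,0,-1],[0.15,0,0,-0.14,0,0,-1],[0.18,0,0,-0.14,0,0,-1],[0.2,0,0,-0.14,0,0,-1],[0.22,0,0,-0.14,0,0,-1],[0.22,0,0,-0.14,0,0,-1]]'; python3 - <<'E'
from h import *
show(); f=grab_frame('scene'); crop(f,150,120,310,260,5,'s5c.png',10)
E
```

```text
time: 12.35
tool_pos: [0.4198, 0.0409, 0.0362]
tcp_rot: [-0.019, 0.707, -0.02, -0.706]
ft_force: [0.3, 0.1, -1.0]
gripper_width: 0.0252
time: 13.35
tool_pos: [0.4185, 0.0412, 0.0031]
tcp_rot: [-0.005, -0.707, -0.005, 0.707]
ft_force: [0.0, 0.6, -0.8]
gripper_width: 0.025
t 13.35 p [0.4185 0.0412 0.0031] w 0.025 F [ 0.   0.6 -0.8]
x [-0. -0. -1.] zyaw -179.24 q [-0.053  0.3   -0.699  0.572 -0.    -1.637]
```

View pics/s5c.png

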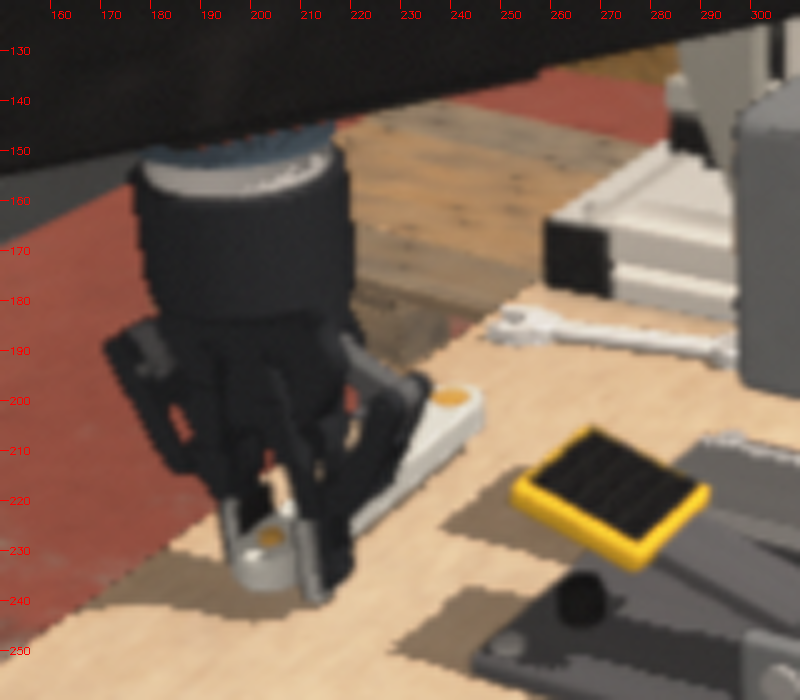

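```bash
python3 -m inch '[[0.005,0,0,0,0,0,-1],[0.01,0,0,0,0,0,-1],[0.015,0,0,0,0,0,-1],[0.02,0,0,0,0,0,-1],[0.023,0,0,0,0,0,-1],[0.025,0,0,0,0,0,-1],[0.025,0,0,0,0,0,-1],[0.025,0,0,0,0,0,-1]]'; python3 - <<'E'
from h import *
show()
E
```

```text
time: 14.4
tool_pos: [0.4187, 0.0412, 0.0]
tcp_rot: [0.005, 0.707, 0.005, -0.707]
ft_force: [-1.9, 0.6, 6.7]
gripper_width: 0.0251
t 14.4 p [0.4187 0.0412 0.    ] w 0.0251 F [-1.9  0.6  6.7]
x [ 0. -0. -1.] zyaw -179.23 q [-0.053  0.305 -0.703  0.562 -0.    -1.637]
```

```bash
python3 -m inch '[[0,0,0,0,0,0,-0.35],[0,0,0,0,0,0,-0.3],[0,0,0,0,0,0,-0.2],[0,0,0,0,0,0,0],[0,0,0,0,0,0,0.2],[-0.05,0,0,0,0,0,0.2],[-0.15,0,0,0,0,0,0.2],[-0.4,0,0,0,0,0,0.2]]'; python3 - <<'E'
from h import *
show()
for n in('top','scene'):
    f=grab_frame(n); cv2.imwrite(f'pics/{n}6.png',f[:,:,::-1]); crop(f,*((240,220,400,340) if n=='top' else (150,120,310,260)),5,n+'6c.png',10)
E
```

```text
time: 15.4
tool_pos: [0.417, 0.0413, 0.0594]
tcp_rot: [-0.005, -0.706, -0.005, 0.708]
ft_force: [0.4, -0.2, -0.3]
gripper_width: 0.051
t 15.4 p [0.417  0.0413 0.0594] w 0.051 F [ 0.4 -0.2 -0.3]
x [-0.004  0.    -1.   ] zyaw -179.24 q [-0.053  0.215 -0.628  0.732 -0.    -1.637]
```

View pics/scene6c.png

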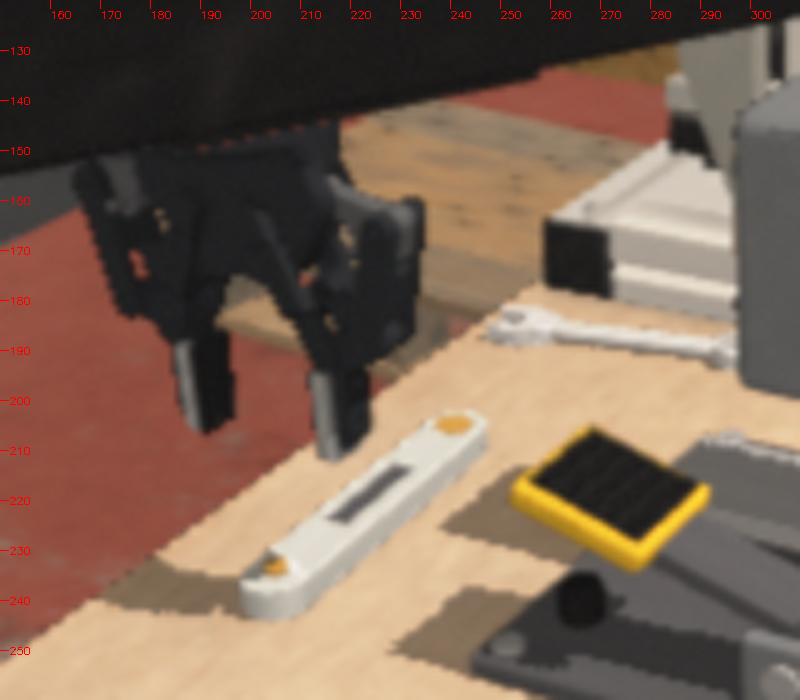

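View pics/top6c.png

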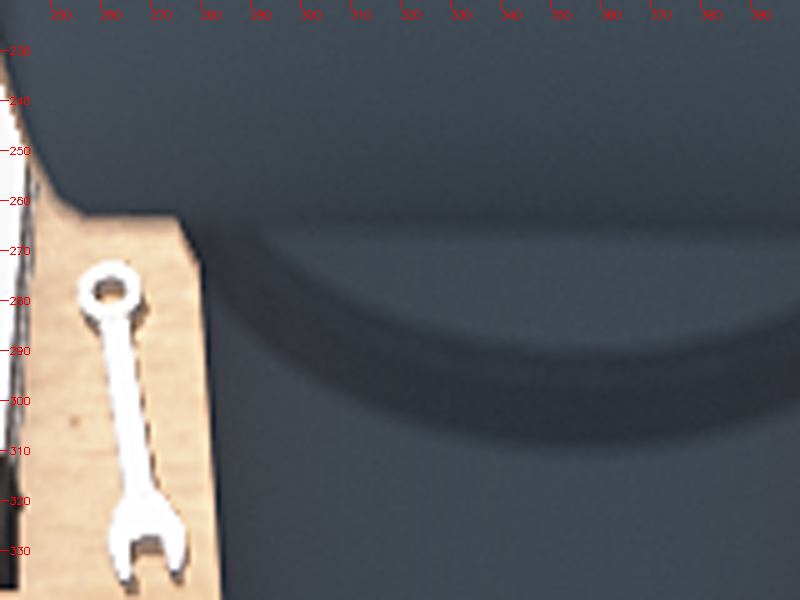

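```bash
python3 - <<'E'
from h import *
np.set_printoptions(precision=4,suppress=True)
i=cv2.imread('pics/scene6.png'); h=cv2.cvtColor(i,cv2.COLOR_BGR2HSV)
m=cv2.inRange(h,(10,110,90),(24,255,255)); 
n,l,s,c=cv2.connectedComponentsWithStats(m)
for k in range(1,n):
    if 190<c[k][0]<350 and 195<c[k][1]<245 and s[k][4]>6: print(s[k],c[k])
m,f=cam('scene')
d=ray('scene',240.6,204.9,.014); print(d, ray('scene',204.4,232.3,.018))
crop(i[:,:,::-1],310,190,350,235,16,'stop.png',5)
E
```

```text
[238 203   6   4  18] [240.3889 204.3333]
[251 205  41  30 333] [269.1502 222.3033]
[329 214  14  12  97] [336.6392 219.6289]
[203 232   4   3  12] [204.5 233. ]
[0.4172 0.163  0.014 ] [0.4202 0.0329 0.018 ]
```

View pics/stop.png

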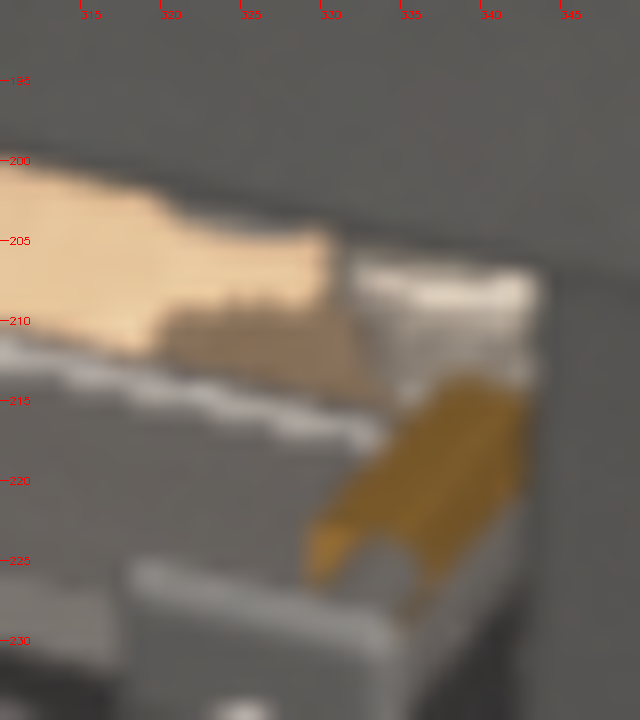

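```bash
python3 - <<'E'
from h import *
np.set_printoptions(precision=4,suppress=True)
for p in((329.6,222.3),(338,213.4)): print(ray('scene',*p,.034))
print(ray('scene',329.2,226.3,.02))
# anvil left top edge (white highlight), z=.02
print(ray('scene',311,211.8,.02),ray('scene',332,217.5,.02))
# anvil right top edge? 
a=np.array([.618,.162,0]);yw=-.02;x=np.array([np.cos(yw),np.sin(yw),0]);y=np.array([-x[1],x[0],0])
for nm,pp in dict(stopR=(.016,-.022,.034),stopL=(.016,.022,.034),headF=(-.05,0,.076),anvFL=(-.095,.028,.02),anvFR=(-.095,-.028,.02),padc=(-.065,-.1,.073)).items():
    w=a+x*pp[0]+y*pp[1]+[0,0,pp[2]]; print(nm,w,proj('scene',w),proj('top',w))
E
```

```text
[0.6343 0.1412 0.034 ]
[0.6362 0.181  0.034 ]
[0.6306 0.1489 0.02  ]
[0.5736 0.1878 0.02  ] [0.6225 0.1836 0.02  ]
stopR [0.6336 0.1397 0.034 ] [328.9281 222.5899] [336.5234 209.6229]
stopL [0.6344 0.1837 0.034 ] [337.6635 212.6286] [316.1869 209.7997]
headF [0.568 0.163 0.076] [303.2205 191.9639] [327.0517 222.7456]
anvFL [0.5236 0.1919 0.02  ] [290.4347 206.2962] [313.5618 256.7484]
anvFR [0.5225 0.1359 0.02  ] [277.3736 218.0329] [340.8592 256.5005]
padc [0.551  0.0633 0.073 ] [271.0196 213.8456] [376.9724 229.2105]
```

```bash
python3 -m inch '[[0,-0.1,0,0,0,0,0.3],[0,-0.2,0,0,0,0,0.3],[0,-0.32,0,0,0,0,0.3],[0,-0.44,0,0,0,0,0.3],[0,-0.56,0,0,0,0,0.3],[0.05,-0.68,0,0,0,0,0.3],[0.12,-0.76,0,0,0,0,0.3],[0.17,-0.78,0,0,0,0,0.3]]'; python3 - <<'E'
from h import *
show(); goto([.4174,.158,.003],np.radians(181)); f=grab_frame('scene'); crop(f,150,120,310,260,5,'s7c.png',10)
E
```

```text
time: 16.5
tool_pos: [0.416, 0.159, 0.0327]
tcp_rot: [-0.006, -0.706, -0.005, 0.708]
ft_force: [-0.0, 0.1, -0.0]
gripper_width: 0.0551
t 16.5 p [0.416  0.159  0.0327] w 0.0551 F [-0.   0.1 -0. ]
x [-0.002 -0.001 -1.   ] zyaw -179.13 q [ 0.223  0.296 -0.601  0.676 -0.    -1.363]
shift [ 0.198  0.006 -0.009]
turn [-0.005  0.004 -0.001]
```

View pics/s7c.png

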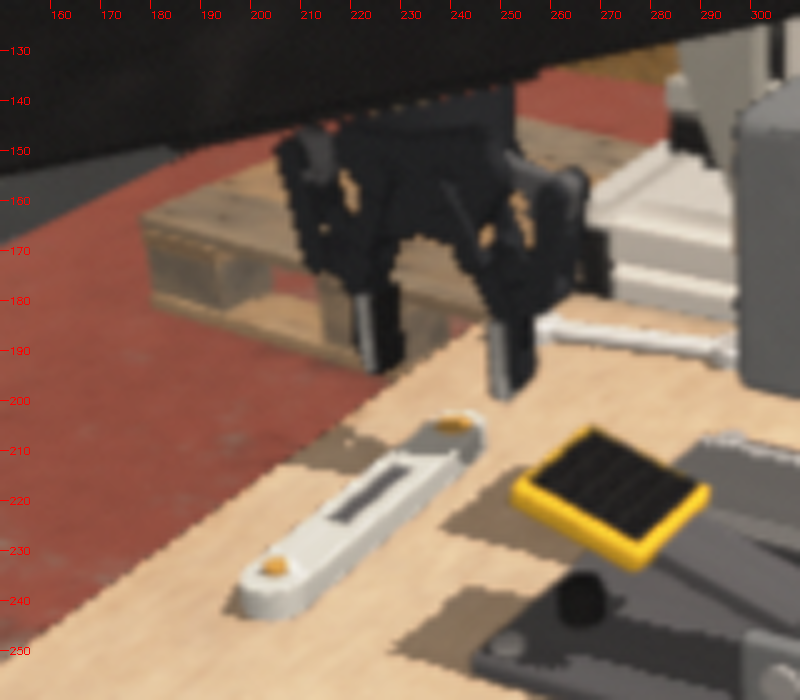

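```bash
python3 -m inch '[[0.05,0,-0.01,0,0,0,0.3],[0.1,0,-0.01,0,0,0,0.3],[0.15,0,-0.01,0,0,0,0.3],[0.18,0,-0.01,0,0,0,0.3],[0.195,0,-0.01,0,0,0,0.3],[0.195,0,-0.01,0,0,0,-0.2],[0.195,0,-0.01,0,0,0,-1],[0.195,0,-0.01,0,0,0,-1]]' && python3 -m inch '[[0,0,0,0,0,0,-1],[0,0,0,0,0,0,-1],[0,0,0,0,0,0,-1],[-0.04,0,0,0,0,0,-1],[-0.1,0,0,0,0,0,-1],[-0.2,0,0,0,0,0,-1],[-0.3,0,0,0,0,0,-1],[-0.4,0,0,0,0,0,-1]]'; python3 - <<'E'
from h import *
show(); goto([.35,.165,.06],np.radians(-89)); f=grab_frame('scene'); crop(f,150,120,310,260,5,'s8c.png',10)
E
```

```text
time: 17.55
tool_pos: [0.4189, 0.1583, 0.0052]
tcp_rot: [0.005, 0.707, 0.005, -0.707]
ft_force: [-1.7, 0.5, 4.5]
gripper_width: 0.0243
time: 18.55
tool_pos: [0.4186, 0.1582, 0.0656]
tcp_rot: [0.005, 0.707, 0.005, -0.707]
ft_force: [-0.3, -0.3, -1.7]
gripper_width: 0.024
t 18.55 p [0.4186 0.1582 0.0656] w 0.024 F [-0.3 -0.3 -1.7]
x [ 0.  0. -1.] zyaw -179.23 q [ 0.219  0.254 -0.554  0.762 -0.    -1.365]
shift [ 0.038 -0.051  0.457]
turn [-3.15 -0.   -0.  ]
```

View pics/s8c.png

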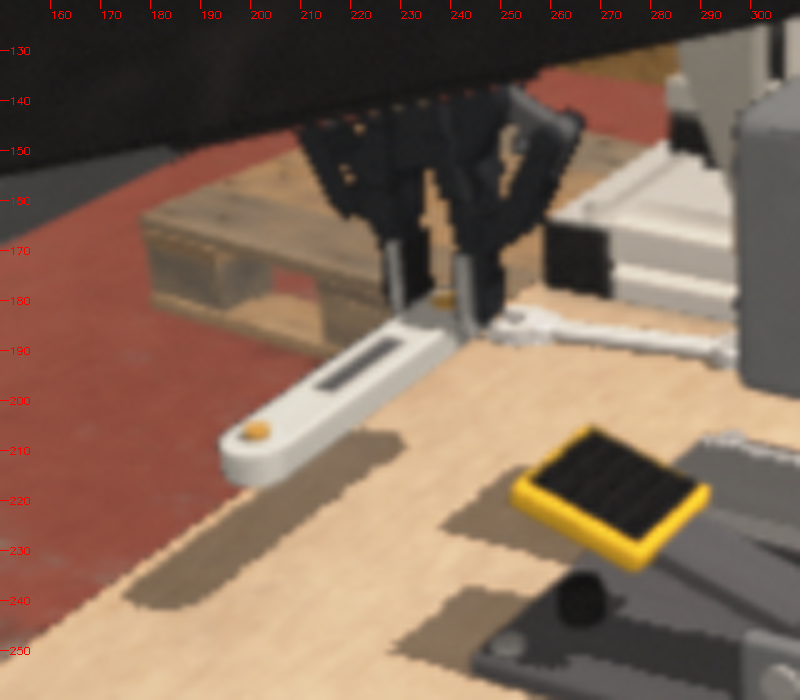

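```bash
python3 -m inch '[[-0.03,0,0.03,-0.125,0,0,-1],[-0.06,0,0.06,-0.25,0,0,-1],[-0.1,0,0.1,-0.375,0,0,-1],[-0.15,0,0.15,-0.5,0,0,-1],[-0.2,0,0.18,-0.625,0,0,-1],[-0.2,0,0.2,-0.75,0,0,-1],[-0.2,0,0.2,-0.9,0,0,-1],[-0.2,0,0.2,-1,0,0,-1]]' && python3 -m inch '[[0,0,0,-0.125,0,0,-1],[0,0,0,-0.25,0,0,-1],[0,0,0,-0.375,0,0,-1],[0,0,0,-0.5,0,0,-1],[0,0,0,-0.625,0,0,-1],[0,0,0,-0.75,0,0,-1],[0,0,0,-0.9,0,0,-1],[0,0,0,-1,0,0,-1]]'; python3 - <<'E'
from h import *
show(); goto([.39,.164,.06],np.radians(-91.3)); 
E
```

```text
time: 19.6
tool_pos: [0.3884, 0.1578, 0.0948]
tcp_rot: [-0.18, -0.684, -0.18, 0.684]
ft_force: [-0.4, 0.6, -1.2]
gripper_width: 0.024
time: 20.6
tool_pos: [0.3884, 0.1578, 0.0947]
tcp_rot: [-0.344, -0.618, -0.344, 0.618]
ft_force: [-1.2, 0.2, -1.1]
gripper_width: 0.024
t 20.6 p [0.3884 0.1578 0.0947] w 0.024 F [-1.2  0.2 -1.1]
x [-0. -0. -1.] zyaw -121.83 q [ 0.234  0.168 -0.578  0.825 -0.    -2.352]
shift [ 0.231 -0.013 -0.041]
turn [-1.066  0.     0.   ]
```

```bash
python3 -m inch '[[0,0,-0.01,-0.125,0,0,-1],[0,0,-0.02,-0.25,0,0,-1],[0,0,-0.03,-0.375,0,0,-1],[0,0,-0.04,-0.5,0,0,-1],[0.03,0,-0.04,-0.625,0,0,-1],[0.08,0,-0.04,-0.75,0,0,-1],[0.14,0,-0.04,-0.9,0,0,-1],[0.2,0,-0.04,-1,0,0,-1]]' ; python3 - <<'E'
from h import *
show(); f=grab_frame('scene');cv2.imwrite('pics/scene9.png',f[:,:,::-1]); crop(f,200,120,350,260,5,'s9c.png',10)
f=grab_frame('top');cv2.imwrite('pics/top9.png',f[:,:,::-1])
E
```

```text
time: 21.6
tool_pos: [0.3917, 0.1629, 0.0645]
tcp_rot: [-0.486, -0.514, -0.486, 0.514]
ft_force: [0.5, 0.3, -1.5]
gripper_width: 0.0242
t 21.6 p [0.3917 0.1629 0.0645] w 0.0242 F [ 0.5  0.3 -1.5]
x [-0. -0. -1.] zyaw -93.19 q [ 0.244  0.214 -0.612  0.744 -0.    -2.842]
```

View pics/s9c.png

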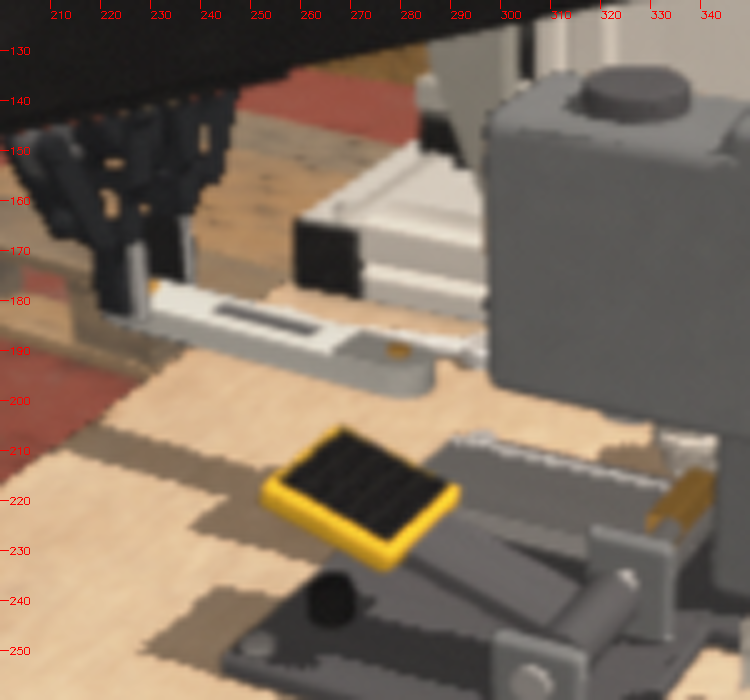

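View pics/top9.png

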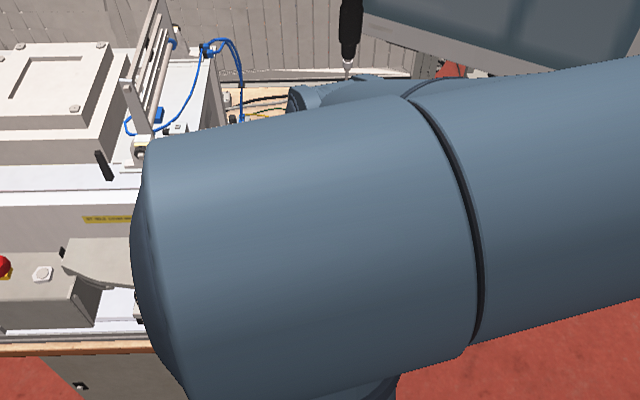

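```bash
python3 - <<'E'
from h import *
i=cv2.imread('pics/scene9.png'); h=cv2.cvtColor(i,cv2.COLOR_BGR2HSV)
m=cv2.inRange(h,(10,90,80),(24,255,255)); 
n,l,s,c=cv2.connectedComponentsWithStats(m)
for k in range(1,n):
    if 220<c[k][0]<350 and 165<c[k][1]<200 and s[k][4]>3: print(s[k],c[k])
for z in (.073,.0773): print(ray('scene',279.8,189.9,z))
# predicted rivet pos from tool: 125mm ahead with yaw
for yw in(-.06,-.045,-.03): print(yw,proj('scene',[.3917+.125*np.cos(yw),.1629+.125*np.sin(yw),.0773]))
E
```

```text
[240 173  13   6  31] [245.09677419 175.61290323]
[230 176   2   3   5] [230.4 176.8]
[254 177   3   2   4] [255.   177.25]
[277 189   5   3  12] [279.16666667 189.91666667]
[288 195   2   3   6] [288.5 196. ]
[0.51842358 0.15745278 0.073     ]
[0.52275317 0.14968569 0.0773    ]
-0.06 [278.38582921 188.20165376]
-0.045 [278.87382353 187.84375941]
-0.03 [279.34808329 187.48436156]
```

```bash
python3 - <<'E'
from h import *
g=cv2.cvtColor(cv2.imread('pics/scene9.png'),cv2.COLOR_BGR2GRAY)
# bottom edge of strap: per column, max negative/positive gradient between rows
for u in range(234,282,4):
    col=g[:,u].astype(int); print(u,col[172:206])
E
```

```text
234 [ 28  29  30  52 137 203 220 221 222 220 203 164 146 143 142 135 111 100
 102 120 148 183 191 188 186 185 183 186 190 191 192 193 191 190]
238 [122 122 120 119 127 187 214 220 222 222 221 205 165 145 143 142 139 132
 173 186 189 188 187 186 184 186 188 189 191 194 195 195 192 191]
242 [128 128 127 126 129 138 173 210 217 198 189 213 207 166 147 143 144 150
 170 185 190 192 195 194 194 194 193 193 194 194 193 192 192 193]
246 [126 125 127 130 130 129 137 169 180 130 108 164 210 208 167 147 144 144
 149 167 186 190 191 192 195 199 195 193 194 195 194 193 193 195]
250 [134 128 126 128 129 129 129 135 172 182 131 107 161 210 209 168 146 144
 144 149 164 188 197 195 192 194 197 197 198 195 195 196 197 199]
254 [140 131 129 129 129 137 174 186 191 212 194 133 106 158 209 210 168 146
 143 144 150 168 187 193 196 198 198 198 200 200 200 201 200 198]
258 [ 91  94  94  96 120 162 180 188 189 202 215 194 133 106 157 209 211 168
 146 144 144 149 167 190 195 197 197 194 193 194 196 199 198 197]
262 [ 30  29  29  29  28  58 141 170 180 185 190 207 194 136 138 200 219 212
 167 145 143 143 148 162 186 191 192 193 193 195 199 201 202 200]
266 [ 29  29  31  31  31  33  62 144 172 183 188 194 209 218 221 222 220 188
 168 149 143 143 145 147 160 186 194 196 196 197 200 200 198 185]
270 [ 39  38  35  36  34  34  37  76 154 180 186 187 192 213 205 154 125 121
 123 134 139 142 142 144 145 158 187 192 194 198 200 198 192 168]
274 [177 211 218 200 170 160 158 155 159 171 179 185 191 209 170 130 121 121
 122 122 132 138 141 142 143 145 155 186 195 197 196 197 199 198]
278 [162 191 217 218 188 167 161 160 155 162 178 188 189 181 207 170 118 103
 112 117 122 134 143 147 147 149 150 168 193 198 198 198 199 200]
```

```bash
python3 - <<'E'
from h import *
for yw in (-.06,-.047,-.03):
  for pitch in (0,.02,.04):
    x=np.array([np.cos(yw),np.sin(yw),-pitch]);y=np.array([-np.sin(yw),np.cos(yw),0])
    L=[proj('scene',np.array([.3917,.1629,.0733])-.013*y+d*x) for d in (.03,.08)]
    sl=(L[1][1]-L[0][1])/(L[1][0]-L[0][0]); print(yw,pitch,round(sl,3),L[0],'v at 250:',L[0][1]+sl*(250-L[0][0]))
E
```

```text
-0.06 0 0.244 [236.06004664 183.02926043] v at 250: 186.4266944933119
-0.06 0.02 0.266 [236.08284368 183.29145427] v at 250: 186.99011252391796
-0.06 0.04 0.288 [236.10562691 183.55348922] v at 250: 187.5509889614794
-0.047 0 0.235 [236.24003373 182.97495428] v at 250: 186.2137253309154
-0.047 0.02 0.257 [236.26276993 183.23709201] v at 250: 186.77053720366553
-0.047 0.04 0.279 [236.28549235 183.49907094] v at 250: 187.3248643386274
-0.03 0 0.225 [236.47316908 182.90267365] v at 250: 185.94233668544922
-0.03 0.02 0.246 [236.49582629 183.1647368 ] v at 250: 186.49080874324602
-0.03 0.04 0.268 [236.51846978 183.42664124] v at 250: 187.03686674270048
```

```bash
python3 -m inch '[[0.03,0.01,-0.005,-0.01,0,0,-1],[0.06,0.02,-0.01,-0.02,0,0,-1],[0.1,0.04,-0.015,-0.03,0,0,-1],[0.14,0.05,-0.02,-0.04,0,0,-1],[0.18,0.07,-0.025,-0.05,0,0,-1],[0.21,0.085,-0.025,-0.05,0,0,-1],[0.225,0.085,-0.025,-0.05,0,0,-1],[0.225,0.085,-0.025,-0.05,0,0,-1]]' ; python3 - <<'E'
from h import *
show(); goto([.4925,.1635,.03]); f=grab_frame('scene');cv2.imwrite('pics/scene10.png',f[:,:,::-1]); crop(f,200,120,350,260,5,'s10c.png',10)
E
```

```text
time: 22.7
tool_pos: [0.4045, 0.1659, 0.0309]
tcp_rot: [-0.492, -0.508, -0.492, 0.508]
ft_force: [0.1, 0.2, -1.7]
gripper_width: 0.024
t 22.7 p [0.4045 0.1659 0.0309] w 0.024 F [ 0.1  0.2 -1.7]
x [-0. -0. -1.] zyaw -91.86 q [ 0.244  0.284 -0.625  0.662 -0.    -2.865]
shift [ 0.005  0.587 -0.003]
```

View pics/s10c.png

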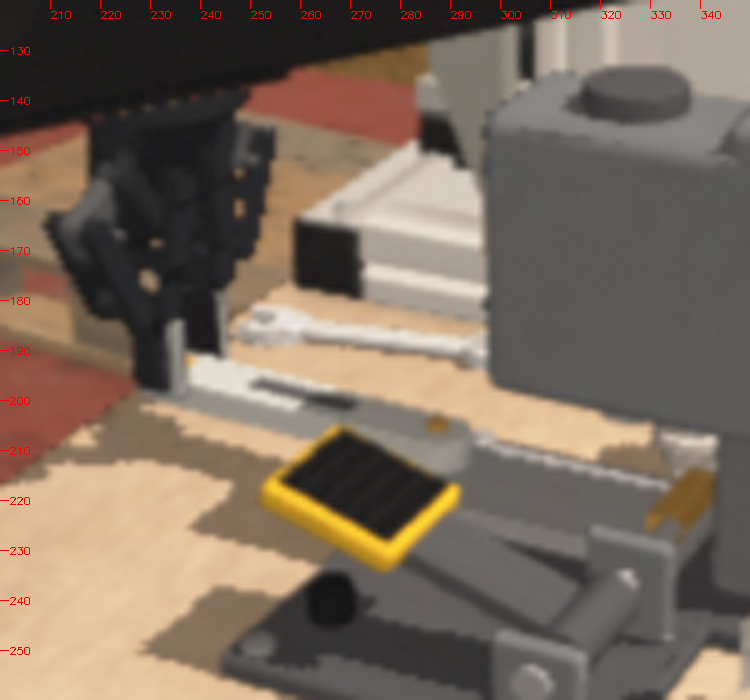

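```bash
python3 - <<'E'
from h import *
i=cv2.imread('pics/scene10.png'); h=cv2.cvtColor(i,cv2.COLOR_BGR2HSV)
m=cv2.inRange(h,(10,90,80),(24,255,255)); 
n,l,s,c=cv2.connectedComponentsWithStats(m)
for k in range(1,n):
    if 280<c[k][0]<295 and 195<c[k][1]<215: print(s[k],c[k])
for z in (.040,.0417,.0437): print(z,ray('scene',287.2,204.7,z))
print('pred',proj('scene',[.4045+.125,.1659-.0025,.0417]))
E
```

```text
[285 195   5   4   8] [287.25  196.625]
[285 203   5   4  17] [287.11764706 204.41176471]
[281 212   2   2   3] [281.66666667 212.33333333]
0.04 [0.53183368 0.16206834 0.04      ]
0.0417 [0.53335277 0.15922474 0.0417    ]
0.0437 [0.53513994 0.15587933 0.0437    ]
pred [286.46413925 203.46997571]
```

```bash
python3 -m inch '[[0,0.06,0,0,0,0,-1],[0,0.13,0,0,0,0,-1],[0,0.2,0,0,0,0,-1],[0,0.27,0,0,0,0,-1],[0,0.34,0,0,0,0,-1],[0,0.42,0,0,0,0,-1],[0,0.5,0,0,0,0,-1],[0,0.53,0,0,0,0,-1]]' ; python3 - <<'E'
from h import *
show(); goto([.4925,.1635,.027]); f=grab_frame('scene');cv2.imwrite('pics/scene11.png',f[:,:,::-1]); crop(f,240,170,350,240,7,'s11c.png',10)
E
```

```text
time: 23.75
tool_pos: [0.4854, 0.1633, 0.0311]
tcp_rot: [0.492, 0.508, 0.492, -0.508]
ft_force: [0.3, 0.6, -0.6]
gripper_width: 0.0242
t 23.75 p [0.4854 0.1633 0.0311] w 0.0242 F [ 0.3  0.6 -0.6]
x [ 0.001  0.    -1.   ] zyaw -91.87 q [ 0.201  0.408 -0.432  0.731 -0.    -2.908]
shift [ 0.027  0.047 -0.003]
```

View pics/s11c.png

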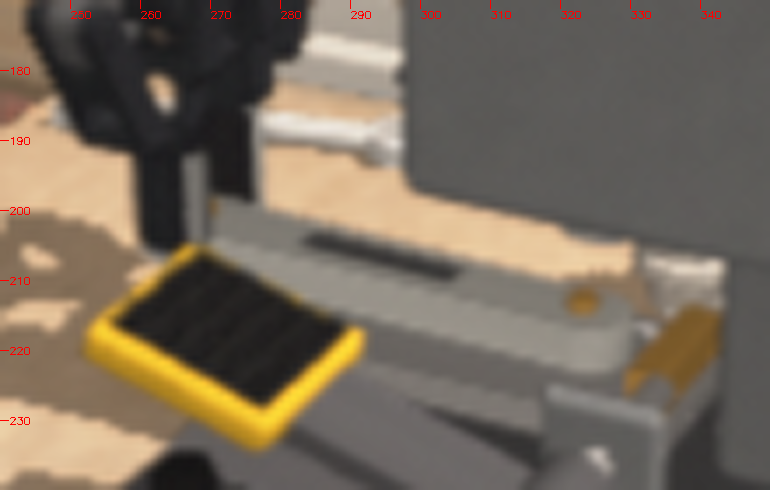

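```bash
python3 -m inch '[[0.01,0.01,0,0,0,0,-1],[0.02,0.02,0,0,0,0,-1],[0.03,0.025,0,0,0,0,-1],[0.03,0.03,0,0,0,0,-1],[0.03,0.035,0,0,0,0,-1],[0.03,0.035,0,0,0,0,-1],[0.03,0.035,0,0,0,0,-1],[0.03,0.035,0,0,0,0,-1]]' ; python3 - <<'E'
from h import *
show(); f=grab_frame('scene');cv2.imwrite('pics/scene12.png',f[:,:,::-1]); crop(f,300,190,350,235,14,'s12c.png',5)
i=f[:,:,::-1]; h=cv2.cvtColor(np.ascontiguousarray(i),cv2.COLOR_BGR2HSV)
m=cv2.inRange(h,(10,90,60),(24,255,255)); 
n,l,s,c=cv2.connectedComponentsWithStats(m)
for k in range(1,n):
    if 310<c[k][0]<345 and 200<c[k][1]<230: print(s[k],c[k])
w=[.6185,.1615]
for z in (.038,.040): print(proj('scene',[*w,z]))
E
```

```text
time: 24.8
tool_pos: [0.4894, 0.1632, 0.0265]
tcp_rot: [-0.492, -0.508, -0.492, 0.508]
ft_force: [-0.2, 0.1, -0.3]
gripper_width: 0.0243
t 24.8 p [0.4894 0.1632 0.0265] w 0.0243 F [-0.2  0.1 -0.3]
x [ 0. -0. -1.] zyaw -91.86 q [ 0.199  0.42  -0.426  0.725 -0.    -2.91 ]
[323 213   4   5  15] [324.66666667 214.86666667]
[329 213  14  13 104] [336.55769231 219.50961538]
[326.12866559 214.18750163]
[326.14443589 213.30236757]
```

View pics/s12c.png

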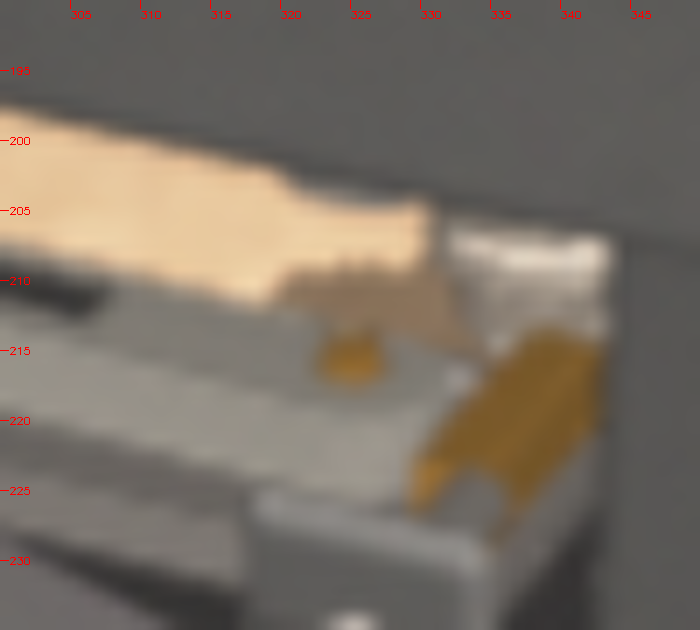

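```bash
python3 -m inch '[[0.003,0.005,0,0,0,0,-1],[0.005,0.008,0,0,0,0,-1],[0.005,0.011,0,0,0,0,-1],[0.005,0.014,0,0,0,0,-1],[0.005,0.017,0,0,0,0,-1],[0.005,0.02,0,0,0,0,-1],[0.005,0.02,0,0,0,0,-1],[0.005,0.02,0,0,0,0,-1]]' ; python3 - <<'E'
from h import *
show(); f=grab_frame('scene'); crop(f,300,190,350,235,14,'s13c.png',5)
E
```

```text
time: 25.85
tool_pos: [0.4912, 0.163, 0.0254]
tcp_rot: [-0.491, -0.507, -0.492, 0.509]
ft_force: [-4.8, 1.0, 1.1]
gripper_width: 0.0241
t 25.85 p [0.4912 0.163  0.0254] w 0.0241 F [-4.8  1.   1.1]
x [-0.002 -0.    -1.   ] zyaw -91.84 q [ 0.198  0.426 -0.42   0.727  0.    -2.912]
```

View pics/s13c.png

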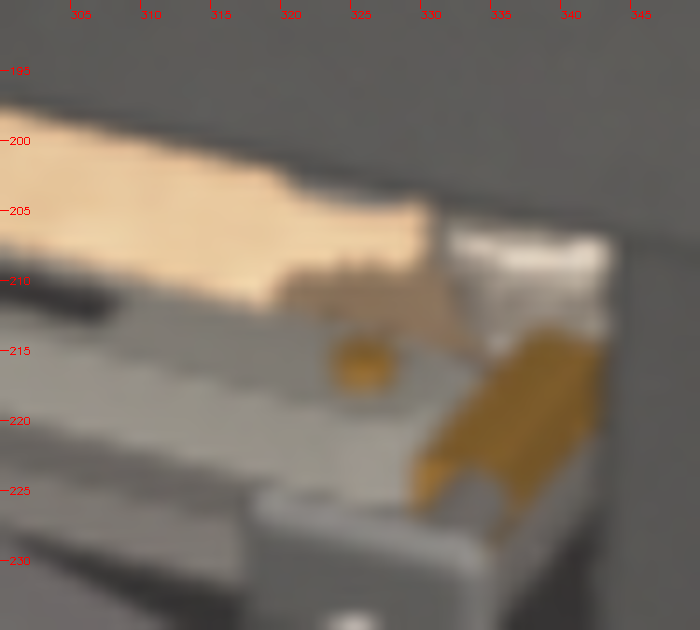

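```bash
python3 -m inch '[[0,-0.005,0,0,0,0,-1],[0,-0.01,0,0,0,0,-1],[0,-0.014,0,0,0,0,-1],[0.003,-0.014,0,0,0,0,-1],[0.006,-0.014,0,0,0,0,-1],[0.008,-0.014,0,0,0,0,-1],[0.008,-0.014,0,0,0,0,-1],[0.008,-0.014,0,0,0,0,-1]]' ; python3 - <<'E'
from h import *
show(); f=grab_frame('scene'); crop(f,240,180,350,240,7,'s14c.png',5)
E
```

```text
time: 26.9
tool_pos: [0.4911, 0.1632, 0.025]
tcp_rot: [0.492, 0.508, 0.491, -0.508]
ft_force: [-0.6, -1.2, 3.3]
gripper_width: 0.0241
t 26.9 p [0.4911 0.1632 0.025 ] w 0.0241 F [-0.6 -1.2  3.3]
x [ 0.001 -0.    -1.   ] zyaw -91.86 q [ 0.198  0.424 -0.425  0.721 -0.    -2.911]
```

View pics/s14c.png

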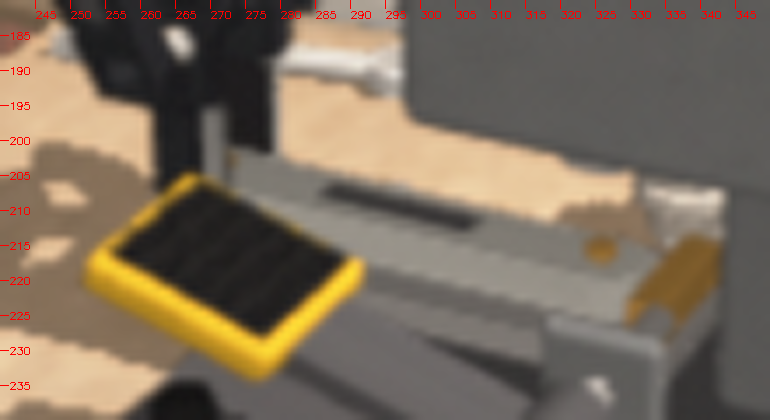

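```bash
python3 -m inch '[[0,0,0,0,0,0,-0.35],[0,0,0,0,0,0,-0.3],[0,0,0,0,0,0,-0.2],[0,0,0,0,0,0,0],[0,0,0,0,0,0,0.2],[-0.05,0,0,0,0,0,0.2],[-0.2,0,0,0,0,0,0.2],[-0.4,0,0,0,0,0,0.2]]' && python3 -m inch '[[-0.1,0,0.1,0,0,0,0],[-0.2,0,0.25,0,0,0,-0.5],[-0.3,0,0.4,0,0,0,-1],[-0.3,-0.1,0.55,0,0,0,-1],[-0.3,-0.2,0.7,0,0,0,-1],[-0.3,-0.3,0.85,0,0,0,-1],[-0.3,-0.4,0.95,0,0,0,-1],[-0.3,-0.5,1,0,0,0,-1]]'; python3 - <<'E'
from h import *
show()
for n in('top','scene'):
    f=grab_frame(n); cv2.imwrite(f'pics/{n}15.png',f[:,:,::-1]); crop(f,*((280,180,410,290) if n=='top' else (220,160,350,260)),6,n+'15c.png',10)
E
```

```text
time: 27.95
tool_pos: [0.4896, 0.163, 0.085]
tcp_rot: [-0.492, -0.508, -0.492, 0.508]
ft_force: [0.7, -0.4, -0.6]
gripper_width: 0.0511
time: 28.95
tool_pos: [0.4107, 0.0354, 0.1295]
tcp_rot: [-0.49, -0.509, -0.482, 0.518]
ft_force: [0.4, -0.1, -0.3]
gripper_width: 0.0001
t 28.95 p [0.4107 0.0354 0.1295] w 0.0001 F [ 0.4 -0.1 -0.3]
x [-0.001 -0.017 -1.   ] zyaw -93.21 q [-0.056  0.12  -0.534  0.917 -0.017 -3.141]
```

View pics/scene15c.png

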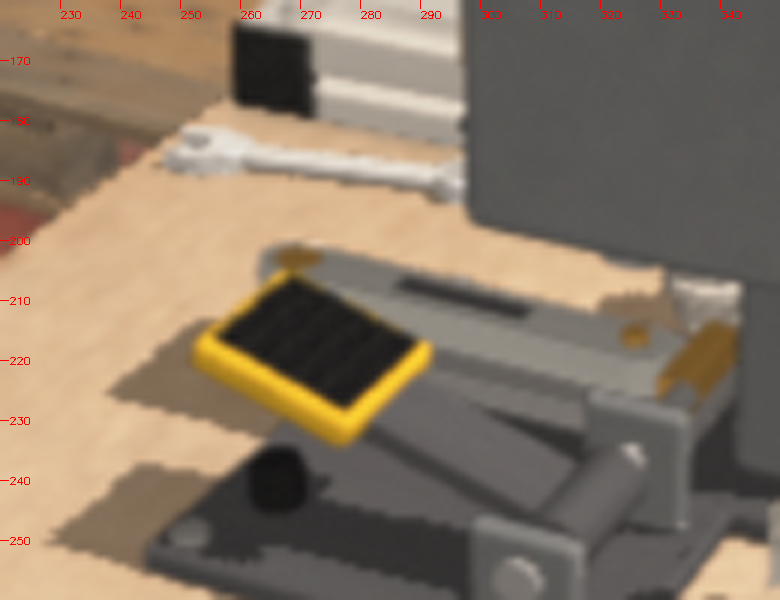

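View pics/top15.png

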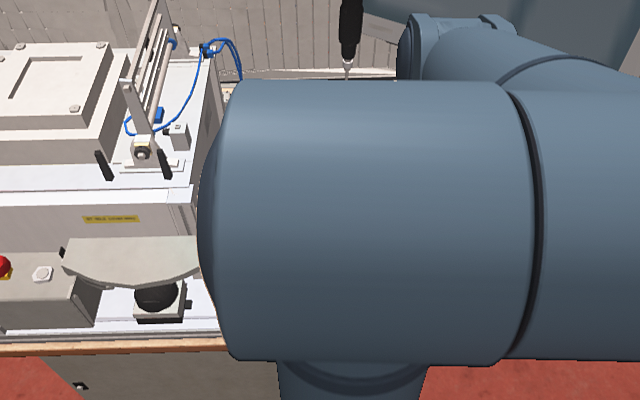

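```bash
python3 -m inch '[[0,0,0.1,0.25,0,0,-1],[0,0,0.22,0.5,0,0,-1],[0,0,0.35,0.7,0,0,-1],[0,0,0.5,0.9,0,0,-1],[0,0,0.65,1,0,0,-1],[0,0,0.8,1,0,0,-1],[0,0,0.9,1,0,0,-1],[0,0,1,1,0,0,-1]]' && python3 -m inch '[[0,0.05,0.1,0.1,0,0,-1],[0,0.1,0.25,0.2,0,0,-1],[0,0.1,0.4,0.3,0,0,-1],[0,0.1,0.55,0.4,0,0,-1],[0,0.1,0.7,0.5,0,0,-1],[0,0.1,0.85,0.5,0,0,-1],[0,0.1,0.95,0.5,0,0,-1],[0,0.1,1,0.5,0,0,-1]]'; python3 - <<'E'
from h import *
show()
f=grab_frame('top'); cv2.imwrite(f'pics/top16.png',f[:,:,::-1]); crop(f,280,180,410,290,6,'top16c.png',10)
E
```

```text
time: 30.05
tool_pos: [0.4035, -0.1145, 0.1321]
tcp_rot: [-0.349, -0.615, -0.339, 0.621]
ft_force: [0.6, -0.0, -0.0]
gripper_width: 0.0001
time: 31.05
tool_pos: [0.3367, -0.2499, 0.1344]
tcp_rot: [-0.269, -0.654, -0.259, 0.658]
ft_force: [1.1, -0.5, -0.7]
gripper_width: -0.0001
t 31.05 p [ 0.3367 -0.2499  0.1344] w -0.0001 F [ 1.1 -0.5 -0.7]
x [-0.001 -0.016 -1.   ] zyaw -136.19 q [-0.781  0.119 -0.522  0.919 -0.012 -3.116]
```

View pics/top16c.png

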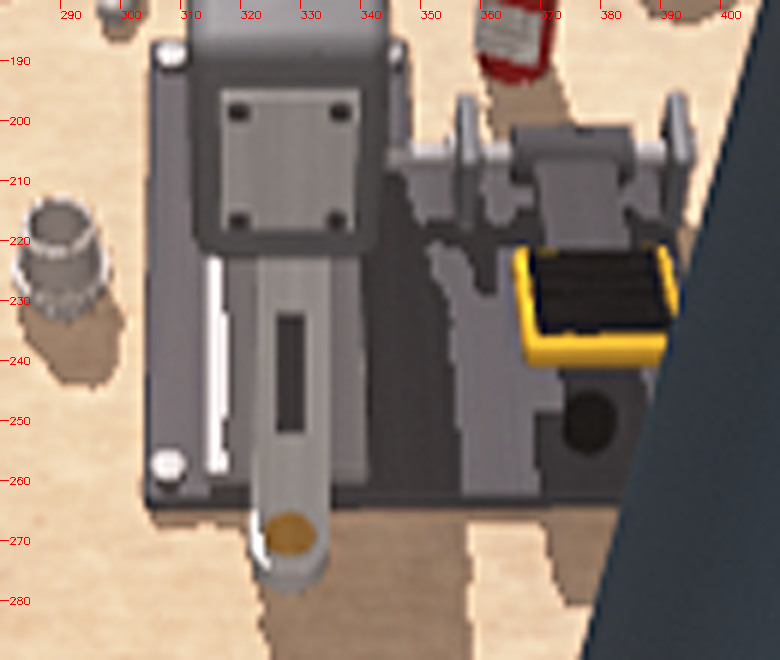

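```bash
python3 - <<'E'
from h import *
np.set_printoptions(precision=4,suppress=True,linewidth=220)
i=cv2.imread('pics/top16.png');g=cv2.cvtColor(i,cv2.COLOR_BGR2GRAY).astype(int)
for v in (226,231,256,261): print(v,g[v,308:346])
h=cv2.cvtColor(i,cv2.COLOR_BGR2HSV);m=cv2.inRange(h,(10,90,60),(24,255,255))
n,l,s,c=cv2.connectedComponentsWithStats(m)
for k in range(1,n):
    if 320<c[k][0]<340 and 255<c[k][1]<285 and s[k][4]>10: print(s[k],c[k],ray('top',*c[k],.034))
goto([.45,-.05,.14],np.radians(-91.8))
E
```

```text
226 [115 116 114 116 111 108 163 251 238  91 106 110 112 111 114 140 136 137 136 137 141 143 139 137 138 142 142 104 107 111 116 111  56  54  57  57  57  58]
231 [116 117 115 115 112 110 163 250 234  85 102 109 112 110 107 144 136 139 128 130 136 136 133 140 139 142 140 105 108 111 114 110  68  54  56  57  57  57]
256 [240 237 171 104 110 109 165 250 242 239  95 106 109 116 143 136 135 140 138 139 141 141 138 136 139 142 141 106 108 109 110 112 111  67  55  56  59  59]
261 [ 53  74 125 119 120 121 115  65  65  61  62  61  56  78 155 137 135 140 137 139 142 140 138 136 138 143 139  49  58  60  59  59  60  58  59  57  58  59]
[324 265   9   8  51] [327.7451 268.549 ] [0.486  0.1644 0.034 ]
shift [-0.061 -0.439 -1.469]
turn [-1.55   0.033 -0.012]
```

```bash
python3 - <<'E'
from h import *
np.set_printoptions(precision=4,suppress=True,linewidth=220)
i=cv2.imread('pics/top16.png');g=cv2.cvtColor(i,cv2.COLOR_BGR2GRAY).astype(float)
def edge(v,a,b,thr):
    r=g[v,a:b]
    for k in range(len(r)-1):
        if (r[k]-thr)*(r[k+1]-thr)<0: return a+k+(thr-r[k])/(r[k+1]-r[k])
def fit(name,a,b,thr,z,lo=225,hi=259):
    P=[]
    for v in range(lo,hi):
        u=edge(v,a,b,thr)
        if u: P.append(ray('top',u,v,z)[:2])
    P=np.array(P);k=np.polyfit(P[:,0],P[:,1],1); r=P[:,1]-np.polyval(k,P[:,0]);print(name,len(P),'yaw',round(k[0],4),'y@.55',round(np.polyval(k,.55),4),'y@.6185',round(np.polyval(k,.6185),4),'res',round(r.std(),4))
fit('strapL',319,326,124,.034); fit('strapR',331,338,123,.034)
fit('anvR',336,346,82,.02); fit('whiteL',311,316,140,.02); fit('baseL',300,308,150,.01,225,252)
fit('slotL',323,329,100,.034,234,250);fit('slotR',326,333,100,.034,234,250)
E
```

```text
strapL 34 yaw -0.0616 y@.55 0.1736 y@.6185 0.1694 res 0.0003
strapR 34 yaw -0.0453 y@.55 0.1479 y@.6185 0.1448 res 0.0
anvR 33 yaw -0.0222 y@.55 0.1354 y@.6185 0.1339 res 0.0003
whiteL 34 yaw -0.0203 y@.55 0.1913 y@.6185 0.1899 res 0.0002
baseL 27 yaw 0.004 y@.55 0.2127 y@.6185 0.213 res 0.0019
slotL 16 yaw -0.0346 y@.55 0.1665 y@.6185 0.1641 res 0.0
slotR 16 yaw -0.0416 y@.55 0.1565 y@.6185 0.1536 res 0.0
```

```bash
python3 -m inch '[[0,-0.04,-0.125,0,0,0,-1],[0,-0.08,-0.25,0,0,0,-1],[0,-0.12,-0.4,0,0,0,-1],[0,-0.16,-0.55,0,0,0,-1],[0,-0.2,-0.7,0,0,0,0],[0,-0.25,-0.85,0,0,0,0.2],[0,-0.3,-0.95,0,0,0,0.3],[0,-0.3,-1,0,0,0,0.3]]'; python3 - <<'E'
from h import *
show(); goto([.48,.163,.12],np.radians(-92.5))
E
```

```text
time: 32.1
tool_pos: [0.4141, -0.1118, 0.1319]
tcp_rot: [-0.27, -0.653, -0.26, 0.658]
ft_force: [0.3, 0.3, -0.6]
gripper_width: 0.0557
t 32.1 p [ 0.4141 -0.1118  0.1319] w 0.0557 F [ 0.3  0.3 -0.6]
x [-0.001 -0.016 -1.   ] zyaw -136.04 q [-0.4    0.145 -0.498  0.923 -0.015 -2.739]
shift [ 0.049 -1.014 -1.589]
turn [-1.52   0.031 -0.011]
```

```bash
python3 -m inch '[[0,-0.1,-0.125,0,0,0,0.3],[0,-0.2,-0.25,0,0,0,0.3],[0,-0.33,-0.38,0,0,0,0.3],[0,-0.45,-0.5,-0.1,0,0,0.3],[0,-0.6,-0.65,-0.2,0,0,0.3],[0,-0.75,-0.8,-0.3,0.01,0,0.3],[0,-0.87,-0.95,-0.42,0.02,0,0.3],[0,-0.95,-1,-0.55,0.03,-0.01,0.3]]'; python3 - <<'E'
from h import *
show(); goto([.4905,.163,.07],np.radians(-92.5))
E
```

```text
time: 33.1
tool_pos: [0.4239, 0.0949, 0.1287]
tcp_rot: [0.354, 0.614, 0.351, -0.612]
ft_force: [-0.2, 0.1, 0.4]
gripper_width: 0.0553
t 33.1 p [0.4239 0.0949 0.1287] w 0.0553 F [-0.2  0.1  0.4]
x [ 0.005 -0.001 -1.   ] zyaw -120.18 q [ 7.50e-02  1.57e-01 -4.92e-01  9.17e-01 -2.00e-03 -2.54e+00]
shift [ 0.393  0.154 -0.615]
turn [-0.966 -0.    -0.01 ]
```

```bash
python3 -m inch '[[0.03,0.02,-0.08,-0.1,0,0,0.3],[0.06,0.04,-0.17,-0.22,0,0,0.3],[0.1,0.06,-0.27,-0.35,0,0,0.3],[0.15,0.08,-0.37,-0.5,0,0,0.3],[0.2,0.11,-0.46,-0.65,0,-0.005,0.3],[0.27,0.13,-0.55,-0.8,0,-0.01,0.3],[0.34,0.15,-0.61,-0.92,0,-0.01,0.3],[0.39,0.154,-0.615,-0.966,0,-0.01,0.3]]'; python3 - <<'E'
from h import *
show(); goto([.4905,.1632,.0255],np.radians(-92.5))
E
```

```text
time: 34.1
tool_pos: [0.4912, 0.1614, 0.0694]
tcp_rot: [-0.488, -0.511, -0.488, 0.512]
ft_force: [-0.3, 0.3, -0.1]
gripper_width: 0.0557
t 34.1 p [0.4912 0.1614 0.0694] w 0.0557 F [-0.3  0.3 -0.1]
x [-0.    -0.001 -1.   ] zyaw -92.68 q [ 1.95e-01  3.72e-01 -3.68e-01  8.30e-01 -1.00e-03 -2.90e+00]
shift [ 0.293 -0.005 -0.012]
turn [-0.006  0.001  0.001]
```

```bash
python3 -m inch '[[0.06,0,-0.01,0,0,0,0.3],[0.12,0,-0.012,0,0,0,0.3],[0.18,0,-0.012,0,0,0,0.3],[0.24,-0.003,-0.012,0,0,0,0.3],[0.28,-0.005,-0.012,0,0,0,0.3],[0.29,-0.005,-0.012,0,0,0,0],[0.29,-0.005,-0.012,0,0,0,-0.25],[0.29,-0.005,-0.012,0,0,0,-0.5]]' && python3 -m inch '[[0,0,0,0,0,0,-1],[0,0,0,0,0,0,-1],[0,0,0,0,0,0,-1],[-0.003,0,-0.003,-0.015,0,0,-1],[-0.003,0,-0.005,-0.03,0,0,-1],[-0.003,0,-0.007,-0.05,0,0,-1],[-0.003,0,-0.007,-0.05,0,0,-1],[-0.003,0,-0.007,-0.05,0,0,-1]]'; python3 - <<'E'
from h import *
show(); f=grab_frame('scene'); cv2.imwrite('pics/scene17.png',f[:,:,::-1]);crop(f,300,190,350,235,14,'s17c.png',5)
E
```

```text
time: 35.1
tool_pos: [0.4898, 0.1633, 0.0272]
tcp_rot: [-0.488, -0.512, -0.488, 0.512]
ft_force: [-1.4, -0.7, 2.2]
gripper_width: 0.0239
time: 36.1
tool_pos: [0.4898, 0.1643, 0.0272]
tcp_rot: [-0.494, -0.505, -0.494, 0.506]
ft_force: [-0.1, -0.8, 2.1]
gripper_width: 0.0237
t 36.1 p [0.4898 0.1643 0.0272] w 0.0237 F [-0.1 -0.8  2.1]
x [-0. -0. -1.] zyaw -91.29 q [ 0.201  0.421 -0.423  0.728 -0.    -2.918]
```

View pics/s17c.png

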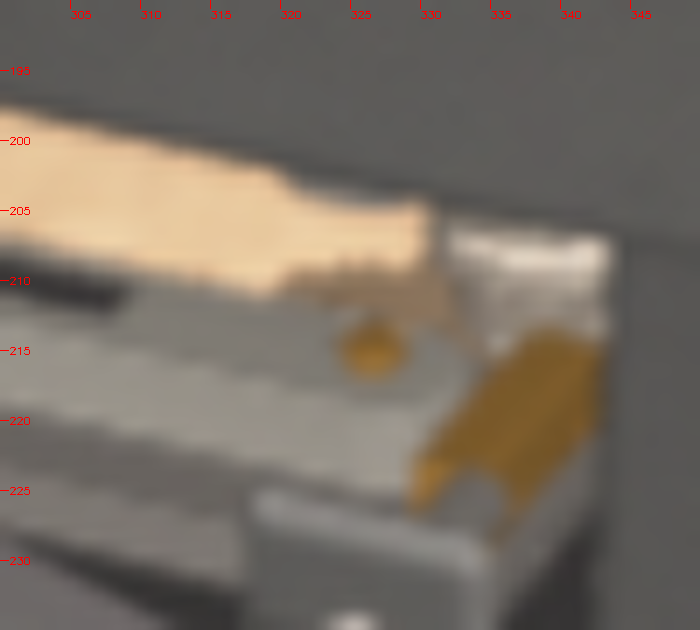

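```bash
python3 -m inch '[[0,0,0,0,0,0,-0.35],[0,0,0,0,0,0,-0.3],[0,0,0,0,0,0,-0.2],[0,0,0,0,0,0,0],[0,0,0,0,0,0,0.2],[-0.05,0,0,0,0,0,0.2],[-0.2,0,0,0,0,0,0.2],[-0.45,0,0,0,0,0,0.2]]' && python3 -m inch '[[-0.1,0,0,0.05,0,0,-0.2],[-0.25,0,0.05,0.1,0,0,-0.7],[-0.3,0,0.15,0.2,0,0,-1],[-0.3,0,0.3,0.3,0,0,-1],[-0.3,0,0.45,0.3,0,0,-1],[-0.3,0.1,0.6,0.3,0,0,-1],[-0.3,0.2,0.68,0.3,0,0,-1],[-0.3,0.3,0.71,0.3,0,0,-1]]'; python3 - <<'E'
from h import *
show(); goto([.553,.057,.085])
for n in('top','scene'):
    f=grab_frame(n); cv2.imwrite(f'pics/{n}18.png',f[:,:,::-1]); crop(f,*((280,180,410,290) if n=='top' else (220,140,350,240)),6,n+'18c.png',10)
E
```

```text
time: 37.15
tool_pos: [0.4884, 0.164, 0.0948]
tcp_rot: [-0.494, -0.505, -0.495, 0.507]
ft_force: [-0.3, -0.4, -0.2]
gripper_width: 0.0516
time: 38.15
tool_pos: [0.5327, 0.0557, 0.1391]
tcp_rot: [-0.454, -0.541, -0.455, 0.542]
ft_force: [-0.1, -0.5, -0.8]
gripper_width: -0.0003
t 38.15 p [0.5327 0.0557 0.1391] w -0.0003 F [-0.1 -0.5 -0.8]
x [-0.001 -0.    -1.   ] zyaw -100.02 q [-0.014  0.344 -0.211  1.017 -0.    -2.981]
shift [ 0.361  0.132 -0.032]
```

View pics/scene18c.png

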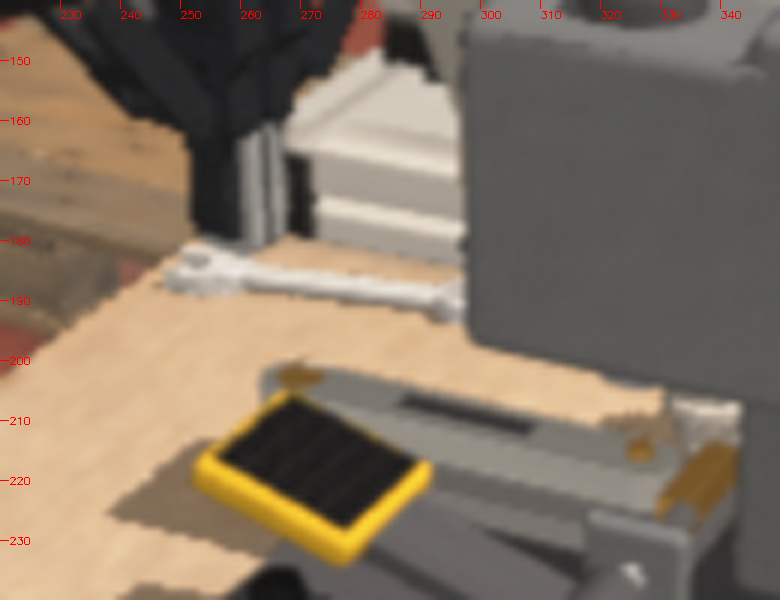

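View pics/top18c.png

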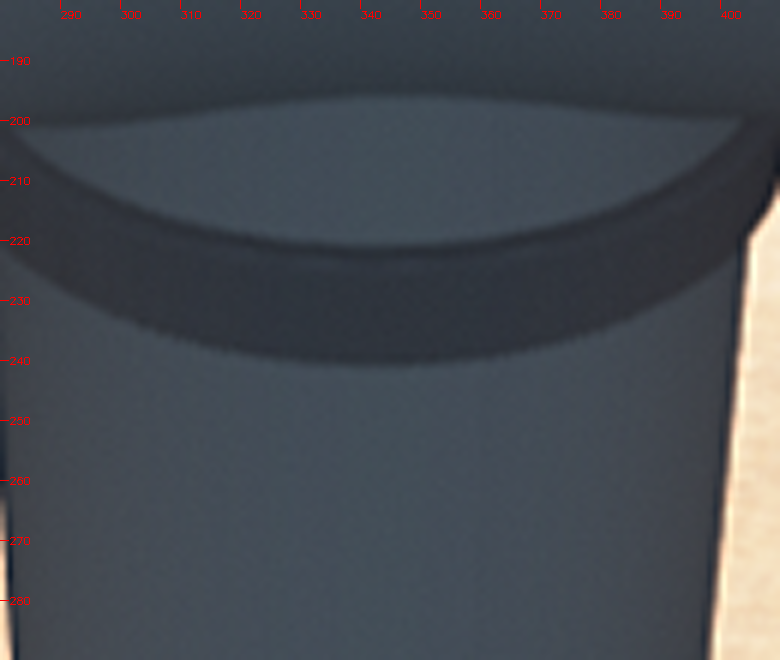

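```bash
python3 -m inch '[[0.05,0.05,-0.01,0,0,0,-1],[0.1,0.09,-0.02,0,0,0,-1],[0.16,0.12,-0.03,0,0,0,-1],[0.22,0.13,-0.03,0,0,0,-1],[0.28,0.13,-0.03,0,0,0,-1],[0.33,0.13,-0.03,0,0,0,-1],[0.35,0.13,-0.03,0,0,0,-1],[0.35,0.13,-0.03,0,0,0,-1]]'; python3 - <<'E'
from h import *
show(); f=grab_frame('scene'); crop(f,220,140,350,240,6,'s19c.png',10)
E
```

```text
time: 39.25
tool_pos: [0.552, 0.0579, 0.0871]
tcp_rot: [-0.455, -0.541, -0.455, 0.542]
ft_force: [-0.8, 0.9, 0.7]
gripper_width: -0.0002
t 39.25 p [0.552  0.0579 0.0871] w -0.0002 F [-0.8  0.9  0.7]
x [-0.001 -0.    -1.   ] zyaw -99.89 q [-0.01   0.423 -0.238  0.911 -0.    -2.979]
```

View pics/s19c.png

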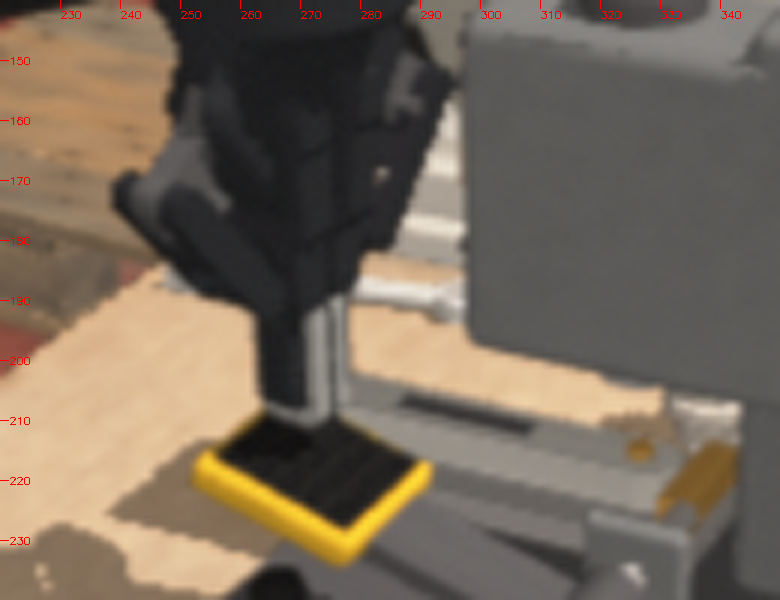

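```bash
python3 -m inch '[[0.05,0,0,0,0,0,-1],[0.09,0,0,0,0,0,-1],[0.13,-0.01,0,0,0,0,-1],[0.17,-0.02,0,0,0,0,-1],[0.21,-0.03,0,0,0,0,-1],[0.25,-0.035,0,0,0,0,-1],[0.28,-0.04,0,0,0,0,-1],[0.3,-0.04,0,0,0,0,-1]]'; python3 - <<'E'
from h import *
show(); f=grab_frame('scene'); crop(f,220,140,350,240,6,'s20c.png',10)
E
```

```text
time: 40.3
tool_pos: [0.5459, 0.0581, 0.0441]
tcp_rot: [-0.455, -0.541, -0.454, 0.542]
ft_force: [-13.3, -2.4, 34.1]
gripper_width: 0.0004
t 40.3 p [0.5459 0.0581 0.0441] w 0.0004 F [-13.3  -2.4  34.1]
x [-0.    -0.002 -1.   ] zyaw -99.91 q [-8.000e-03  4.550e-01 -3.120e-01  8.040e-01 -2.000e-03 -2.977e+00]
```

View pics/s20c.png

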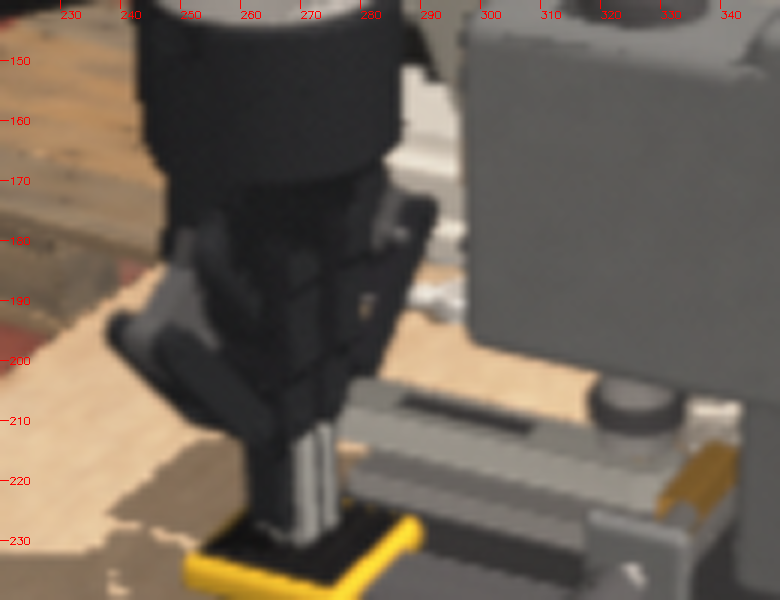

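```bash
python3 -m inch '[[0,0,0,0,0,0,-1],[-0.05,0.005,0,0,0,0,-1],[-0.1,0.01,0,0,0,0,-1],[-0.15,0.02,0,0,0,0,-1],[-0.2,0.03,0,0,0,0,-1],[-0.25,0.04,0,0,0,0,-1],[-0.35,0.04,0,0,0,0,-1],[-0.5,0.04,0,0,0,0,-1]]' && python3 -m inch '[[-0.1,-0.1,0.05,0,0,0,-1],[-0.15,-0.2,0.15,0.1,0,0,-1],[-0.2,-0.3,0.3,0.2,0,0,-1],[-0.2,-0.4,0.45,0.35,0,0,-1],[-0.2,-0.5,0.6,0.5,0,0,-1],[-0.2,-0.6,0.75,0.65,0,0,-1],[-0.2,-0.65,0.9,0.8,0,0,-1],[-0.2,-0.7,1,0.9,0,0,-1]]'; python3 - <<'E'
from h import *
show(); f=grab_frame('scene'); crop(f,220,140,350,240,6,'s21c.png',10)
E
```

```text
time: 41.35
tool_pos: [0.5509, 0.0581, 0.1172]
tcp_rot: [-0.454, -0.54, -0.456, 0.542]
ft_force: [0.2, 0.8, -0.1]
gripper_width: 0.0001
time: 42.35
tool_pos: [0.4223, -0.0723, 0.1476]
tcp_rot: [-0.322, -0.629, -0.322, 0.63]
ft_force: [-1.2, -0.4, -0.4]
gripper_width: 0.0001
t 42.35 p [ 0.4223 -0.0723  0.1476] w 0.0001 F [-1.2 -0.4 -0.4]
x [-0.001 -0.    -1.   ] zyaw -125.8 q [-0.318  0.134 -0.467  0.971 -0.    -2.834]
```

View pics/s21c.png

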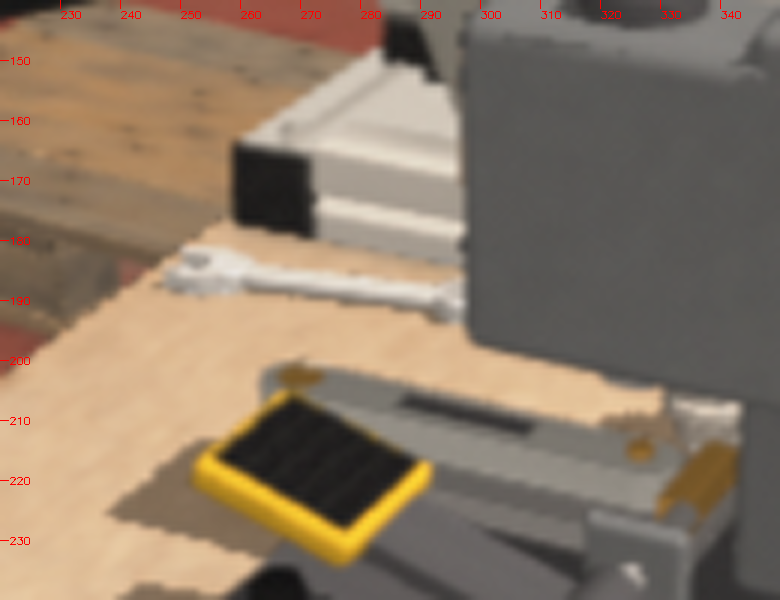

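```bash
python3 -m inch '[[0,0.1,0.1,0.1,0,0,-1],[0,0.2,0.22,0.25,0,0,-1],[0,0.3,0.35,0.4,0,0,-1],[0,0.35,0.5,0.5,0,0,-1],[0,0.35,0.65,0.6,0,0,-1],[0,0.35,0.8,0.7,0,0,-1],[0,0.35,0.9,0.8,0,0,-1],[0,0.35,0.9,0.8,0,0,-1]]'; python3 - <<'E'
from h import *
show(); f=grab_frame('top'); cv2.imwrite('pics/top22.png',f[:,:,::-1]); crop(f,250,170,410,290,5,'top22c.png',10)
g=cv2.cvtColor(f,cv2.COLOR_RGB2GRAY).astype(float)
def edge(v,a,b,thr):
    r=g[v,a:b]
    for k in range(len(r)-1):
        if (r[k]-thr)*(r[k+1]-thr)<0: return a+k+(thr-r[k])/(r[k+1]-r[k])
def fit(name,a,b,thr,z,lo=225,hi=259):
    P=np.array([ray('top',u,v,z)[:2] for v in range(lo,hi) if (u:=edge(v,a,b,thr))]);k=np.polyfit(P[:,0],P[:,1],1);print(name,len(P),'yaw',round(k[0],4),'y@.6185',round(np.polyval(k,.6185),4))
fit('strapL',319,326,124,.034); fit('strapR',331,338,123,.034)
fit('anvR',336,346,82,.02); fit('whiteL',311,316,140,.02)
fit('slotL',323,329,100,.034,234,250);fit('slotR',326,333,100,.034,234,250)
E
```

```text
time: 43.4
tool_pos: [0.3869, -0.2124, 0.1475]
tcp_rot: [-0.191, -0.681, -0.191, 0.681]
ft_force: [0.4, 1.2, 0.6]
gripper_width: -0.0002
t 43.4 p [ 0.3869 -0.2124  0.1475] w -0.0002 F [0.4 1.2 0.6]
x [-0. -0. -1.] zyaw -148.65 q [-0.646  0.158 -0.438  0.975 -0.    -2.764]
strapL 34 yaw -0.0152 y@.6185 0.1761
strapR 32 yaw -0.0051 y@.6185 0.1509
anvR 34 yaw -0.0232 y@.6185 0.1337
whiteL 34 yaw -0.0201 y@.6185 0.19
slotL 16 yaw -0.0291 y@.6185 0.1668
slotR 16 yaw -0.0275 y@.6185 0.1569
```

View pics/top22c.png

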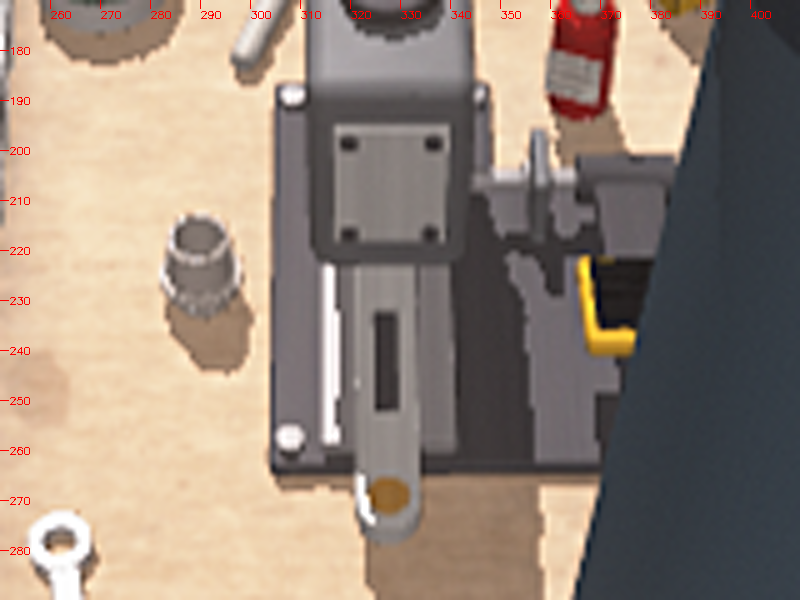

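```bash
python3 -c "
from workcell import *
print(hand_in())"
```

```text
the job is handed in; nothing more can be done
None
```

The strap is back on the anvil with its rivet under the ram. The pedal has been worked once, and the job was handed in at about 43.4 s of the 64 s allowed.

**What I did:**
- Drew the strap out by the rivet end, laid it on the clear bench in front of the press and let go.
- Picked it up by the finished end, slid it in to the end stop, backed it off about 1 mm and let go.
- A top view then showed it about 1.4° out of line, with the rivet about 4 mm off to the side. I gripped it again and straightened it before touching the pedal.
- Pushed the pedal down with the fingers shut until they stood at 44 mm, against the 45 mm given for the stop. The force was 34 N against about 12 N of spring there. Then I let it come back up and moved the arm clear.

**Last checks:**
- **Alignment:** the strap's edges and slot give a yaw of -0.005 to -0.029 rad, against about -0.021 for the anvil. The rivet's sideways position is 0.162 to 0.1635 m, against 0.162 m for the anvil's centre. So it is in line within what the camera can measure.
- **Press:** the last scene view shows the rivet still close in front of the stop, the ram up and the pedal at rest. With the pedal down, the ram stood centred over the rivet.
- **Bystanders:** the cup, spanner and bottle look unmoved in the pictures.

**What went less well:**
- **Laying down:** the fingertips touched the bench before the strap did, so it probably dropped a few mm when let go. It landed flat.
- **Wrist joint:** the last joint reached its range limit on one retreat, reading -3.141 against a limit given as -3.14. I turned it back on the next move.

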